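Nip a copper cable lug in the bench crimper

ROBOT

A 6-joint arm with a two-finger parallel gripper is mounted at the origin on a cart in front of the work surface, level with it; the furniture and walls round the work are solid. World frame = base frame: x ahead of the robot, y to its left, z up, the work surface at z = 0. Lengths are in m, angles in rad, forces in N, time in s.
With the tool pointing down it reaches from about 0.4 to 0.925 m from the base axis. Payload 3.4 kg.
Tool frame: the origin (TCP) lies on the centre line of the jaws, within the pads' length; the fingertips stand 19 mm ahead of it and the grasp point (between the pads) is the TCP; z points along the fingers, y is the line along which they close (so a half turn about z gives the same grasp; the last joint's range is limited). The gripper opens to 85 mm and grips with 20 to 120 N. Pads are 22 mm wide; open, the fingers measure 114 mm over their backs; the gripper's body (76 mm by 85 mm) begins 54 mm behind the grasp point. The pads swing forward as they close: fully open they stand 13 mm farther back than shut.
Start: joints at [-1.28, 0.307, 1.506, -0, 1.328, -0.073], TCP at [0.205, -0.537, 0.25] pointing down, gripper open.
Joint ranges: [-3.12, 3.12], [-1.05, 2.28], [0.14, 2.33], [-1.42, 4.57], [0.1, 2.73], [-2.68, 2.68]. Speed limits (rad/s): [2.57, 2.57, 3.14, 3.14, 3.14, 3.14].

INTERFACE

Orientations are given as a unit quaternion [w, x, y, z].
In Python, from rig import arm, eyes gives the robot as it stands.
- The arm moves only by the tool apply_moves, never from a script. Its argument "series" is a list of rows, each an object of numbers: "tx", "ty", "tz": the shift along the tool's x, y, z in mm; "wx", "wy", "wz": the turn, a rotation vector about the tool's x, y, z in degrees; "grip": the opening, from 0 (shut) to 1 (fully open). A call has 1 to 5 rows; each row shifts and turns the commanded pose from where the row before left it, along the tool's axes as they then stand; what a row does not reach is not made up. A row lasts 1/12 s, in which the tool goes at most 41.7 mm and 7.16 degrees, less where a joint would pass 70% of its speed; a pose out of reach is approached as far as the arm can. A call is refused whole if a number of a shift passes 41.7 or a number of a turn 7.16, either way. A call with a gripper value outside its range is refused whole. The fingers move at their own pace and stop on an object; "grip_force" is the grip in N (left out, the last holds). Time passes only in rows, so rows that do not move let the fingers close. It gives the time, the measured TCP pose, the force, the opening and the grip force at its end, in the units of the state.
- arm.state(): the state, without advancing time (a new reading comes with each control period).
- eyes.get_image(name): name is "scene" or "top" or "wrist"; returns a dict with "color" (420x560x3 uint8, red, green, blue), "depth" (420x560 float32, m along the optical axis (not along the pixel's ray), 0 where there is no reading), "K" (3x3 intrinsics, pixels), "k1" (the pictures are not rectified: a ray, as slopes to the right and down, at radius r is drawn at 1 + k1 r^2 times it, then the intrinsics apply), "xyz" and "rotation" of the camera in the world. Camera axes: x right, y up, looking along -z (the intrinsics and any distortion apply to the point x, -y, -z); pixel columns grow to the right and rows downward; lengths in m; the calibration is good to about 2 mm. A picture is of the moment at which its call begins.
- arm.hand_in(): hands the job in; it is judged then, once.
The state is a dict: "t": time; "q": joint angles; "joint_vel": joint speeds; "tau": joint torques, N m; "eef_pos": TCP position; "eef_rot": TCP orientation; "contact_force": force on the tool from outside, world axes, zero at the start; "wrist_torque": the same for the moment, N m; "finger_gap": finger opening in m; "grip_force": force on a finger pad.
Only numpy, scipy, OpenCV 4.12 (cv2) and the standard library are available. Lean on these libraries where they do the work, as an engineer would, in place of code of your own. Each camera call takes 0.05 s, during which the arm holds its last target. There are 200 camera calls.

TASK

Take the bare copper cable lug out of the blue bin, leaving the other fittings in it, and lay it across the bench crimper's open jaws: barrel between the jaws with its open end just through them on the lever side, palm flat on the steel rest on the side away from the lever. Let go of it, then press the red lever down three clicks and no more (a fourth starts to crush the barrel) so that the jaws nip the lug. Its roller pawl clicks but does not lock, so the lever springs up if let go: finish while still holding it down on the third click.

Things in the scene. Friction and masses are not known exactly. Their poses are not given: they have to be found in the camera images.
- crimper: blue bench crimper, footprint 170 x 130 mm. Origin under its centre on the bench; -x its front (lever end), +y left seen from the robot. Steel lug rest: flat, top z = 45, x -12 to 46, y -10 to 70 mm. Jaws stand on it, y -9 to 9, tops z = 70, closing along x: fixed face x = 30, moving face x = 0 when open. Blue housing: x -62 to -12, y -36 to 10, top z = 92. Pivot x -35, y -56, z 80
- die (a point): point on the crimper in the middle of the nipped barrel's place between the jaws: x = 21, y = 0, z = 54 mm in the crimper's frame
- lever: lever: steel arm, red round grip 26 mm thick, 92 to 180 mm out. Origin on the pivot, grip along its -x, y = pivot axis, +z upper side. Stands 42 deg above level; pressed down (54 deg in all) against a spring: 6 to 9 N at 140 mm, rising by about 4 N on each tooth, then dropping by about 6 N within 2 deg as the pawl falls: a click. First click 7 to 16 deg from open (varies), then every 9 deg
- grip (a point): point on the axis of the red grip, 140 mm out from the pivot (the grip is 26 mm thick there): a good place to press from above
- ratchet_disc: steel disc, radius 50 mm, on the lever's pivot axis, fixed at an angle that varies; seven small teeth 9 deg apart on its rim. Reaches up to z = 132 mm, y -48 to -40 mm in the crimper's frame. Origin on the axis; its -x points at the middle of the third gap (past the third tooth met as the lever goes down), its -z there is the way the pawl moves as the lever is pressed
- pawl_tip (a point): centre of the small roller on the brass pawl, which rides on the disc's rim, carried by the lever, 25 degrees above the lever's arm as seen from the pivot, 51.5 mm from the pivot axis. A click is this roller falling over a tooth into the next gap; after three clicks it lies on the disc's -x axis
- moving_jaw: sprung jaw on the crimper's ram, driven towards the fixed jaw by the lever (27 mm per rad); its spring gives way when it meets the lug and presses about 5 to 13 N at the third click
- copper_lug: bare copper cable lug, the only copper-coloured part, 92 mm long, 85 g, lying flat. Origin on the underside between barrel and palm. Along its x: round barrel 18 mm thick from x = -45 (open end) to 7 mm, axis 9 mm up; flat palm with a hole, 26 mm wide, 5 mm thick, x = 15 to 47 mm. Grip across the barrel near x = -8 mm
- crimp_zone (a point): point on the axis of the lug's barrel, 13 mm from its open end (x = -32, z = 9 mm in the lug's frame): the place that belongs at die
- palm (a point): centre of the hole in the copper lug's palm, on its upper face (x = 31 mm in the lug's frame)
- bin: open blue plastic bin, 125 x 230 x 38 mm, walls 3 mm, floor 3 mm. Origin under its centre; x across the short side. Stands on the bench. Lugs and sleeve lie side by side in it about 72 mm apart along y, each roughly along x, in any order, palms towards the bin's +x
- tinned_lug: silvery tinned lug, same shape as the copper one; stays in the bin
- brass_sleeve: yellow brass tube 66 mm long, 18 mm thick; stays in the bin
- nut1: steel hexagon nut, 17 mm, 8 mm high; stays in the bin
- nut2: steel hexagon nut, 17 mm, 8 mm high; stays in the bin
- coupling1: long steel hexagon coupling nut, 28 mm long, 13 mm thick, lying; stays in the bin
- coupling2: long steel hexagon coupling nut, 28 mm long, 13 mm thick, lying; stays in the bin
- screw_jar: glass jar with a yellow lid, 66 mm wide, 83 mm high, standing on the bench; leave alone
- black_tape: roll of black tape, 62 mm wide, 19 mm high, lying on the bench; leave alone
- pliers: blue-handled pliers, 181 mm long, lying on the bench; leave alone
Mind the look-alikes: they are no part of the job. What is shaped like the copper_lug but green or turquoise is not meant.

How it is judged:
By the outcome, as a careful person would: the job done as asked, in the order asked, and still so for the second after the job is handed in, while the arm keeps its last pose, push and grip.
It also fails if it takes over 72 s, if anything falls off the work surface, if the arm or the gripper's body presses on something with over 40 N, if the wrist force passes 120 N, or if a joint passes its speed limit or range.

## Working session

There is one attempt and no reset: what is moved stays moved. The work goes in short steps, Python scripts to look and compute and a tool call to move; the robot and the scene stay as the last step left them, time stands still between calls to the robot, and variables do not carry over. Pictures are saved under pics/ and viewed, at most 10 in all, crops included, and the job is handed in when it is done.

Besides the shell and the picture viewer there is one more tool, called after "Request:" as name(argument=value, ...) on one line, values as JSON. apply_moves: Moves the arm, as the interface text tells. Its arguments: {"type":"object","properties":{"series":{"type":"array","items":{"type":"object","properties":{"tx":{"type":"number"},"ty":{"type":"number"},"tz":{"type":"number"},"wx":{"type":"number"},"wy":{"type":"number"},"wz":{"type":"number"},"grip":{"type":"number"}}}},"grip_force":{"type":"number"}},"required":["series"]}

```bash
ls; mkdir -p pics
cat > h.py <<'E'
import numpy as np, cv2
from rig import arm, eyes
def snap(n):
    im=eyes.get_image(n); return im
def rays(im,uv):
    K=np.array(im["K"]);uv=np.atleast_2d(np.array(uv,float))
    d=np.c_[(uv[:,0]-K[0,2])/K[0,0],(uv[:,1]-K[1,2])/K[1,1]]
    s=d.copy()
    for _ in range(20): s=d/(1+im["k1"]*(s**2).sum(1,keepdims=True))
    c=np.c_[s[:,0],-s[:,1],-np.ones(len(s))]
    return c@np.array(im["rotation"]).T
def onz(im,uv,z):
    r=rays(im,uv);o=np.array(im["xyz"]);return o+r*((z-o[2])/r[:,2])[:,None]
def cloud(im):
    h,w=im["depth"].shape;v,u=np.mgrid[:h,:w]
    r=rays(im,np.c_[u.ravel(),v.ravel()])
    return (np.array(im["xyz"])+r*im["depth"].reshape(-1,1)).reshape(h,w,3)
def proj(im,P):
    P=np.atleast_2d(P);c=(P-np.array(im["xyz"]))@np.array(im["rotation"])
    s=np.c_[c[:,0]/-c[:,2],-c[:,1]/-c[:,2]];s=s*(1+im["k1"]*(s**2).sum(1,keepdims=True))
    K=np.array(im["K"]);return np.c_[s[:,0]*K[0,0]+K[0,2],s[:,1]*K[1,1]+K[1,2]]
def save(im,f,box=None,k=1):
    c=im["color"]
    if box: c=c[box[1]:box[3],box[0]:box[2]]
    cv2.imwrite(f,cv2.resize(c[:,:,::-1],None,fx=k,fy=k,interpolation=cv2.INTER_CUBIC))
E
python3 - <<'E'
from h import *
a=snap("top");b=snap("scene")
c=np.vstack([a["color"],b["color"]]);
cv2.imwrite("pics/a.png",cv2.resize(a["color"][:,:,::-1],(800,600)));cv2.imwrite("pics/b.png",cv2.resize(b["color"][:,:,::-1],(800,600)))
for i in(a,b):print(i["xyz"],i["rotation"],i["K"],i["k1"],(i["depth"]>0).mean())
print(arm.state())
E
```

```text
pics
[0.48180334 0.01571038 1.24449615] [ 0.71260374  0.02443679 -0.03388824 -0.70032159] [[442.94060761   0.         273.69791572]
 [  0.         442.94060761 207.52913606]
 [  0.           0.           1.        ]] -0.03155317839770457 0.9960501700680272
[-0.12445958 -0.83897707  0.67472253] [ 0.8098905   0.49258974 -0.17577301 -0.26558723] [[407.16204777   0.         275.60472042]
 [  0.         407.16204777 211.01991644]
 [  0.           0.           1.        ]] -0.05370381039552017 0.9961181972789116
{'t': 0.1, 'q': array([-1.28050275e+00,  3.07509036e-01,  1.50753408e+00,  3.34020848e-06,
        1.32843052e+00, -7.34976945e-02]), 'joint_vel': array([-0.00166263, -0.00243584, -0.00443902, -0.00068165,  0.00015011,
        0.00129835]), 'tau': array([-7.07604577e-04, -4.58531070e+01, -2.52609318e+01, -1.96223368e-04,
        5.79577871e-03, -1.05947601e-05]), 'eef_pos': array([ 0.20440476, -0.53680397,  0.2494702 ]), 'eef_rot': array([-9.35144910e-04,  9.83502189e-01,  1.80893782e-01, -1.00136200e-04]), 'contact_force': array([ 0.70547251, -0.01769505, -0.26916907]), 'wrist_torque': array([ 0.00768712, -0.03446348, -0.02957443]), 'grip_force': 0.0, 'finger_gap': 0.08529545422642419}
```

View pics/a.png

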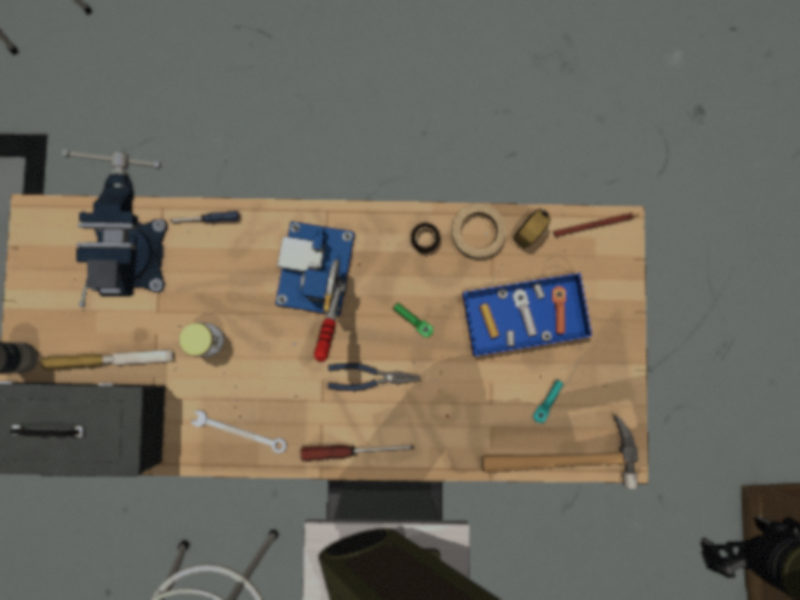

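View pics/b.png

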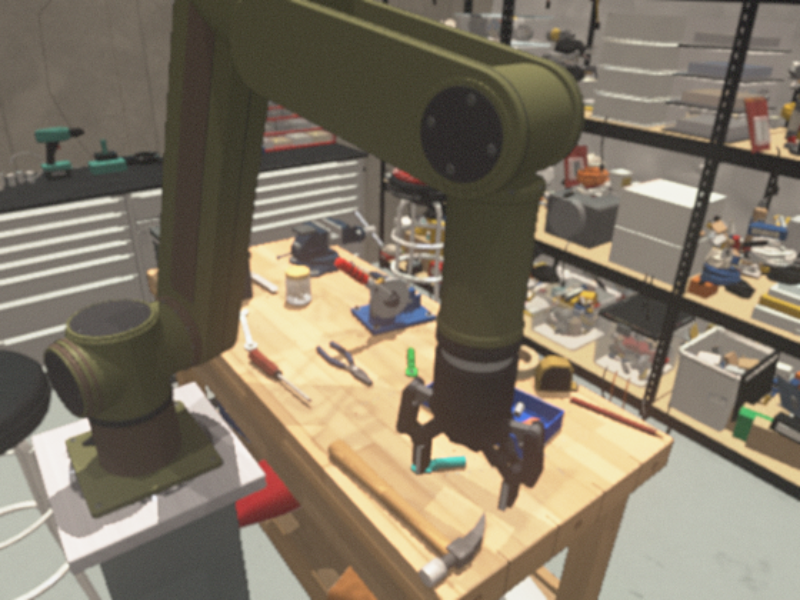

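The top view shows three lug shapes off the list of fittings: green (412,320), turquoise (548,400) and red-copper (560,308) in the bin. In the bin there are also the silvery lug (525,310) and the brass sleeve (488,320). The copper one in the bin at (560,308) fits the description. The crimper is at (316,268), its lever running to (324,340).

```bash
sed -i 's/^def rays/from scipy.spatial.transform import Rotation as R\ndef rays/; s/im=eyes.get_image(n); return im/im=eyes.get_image(n); q=np.array(im["rotation"]); im["rotation"]=R.from_quat(q[[1,2,3,0]]).as_matrix(); return im/' h.py
python3 - <<'E'
from h import *
a=snap("top")
hsv=cv2.cvtColor(a["color"],cv2.COLOR_RGB2HSV);H,S,V=[hsv[:,:,i].astype(int) for i in range(3)]
C=cloud(a)
def show(n,m,z):
    k,l,st,ce=cv2.connectedComponentsWithStats(m.astype(np.uint8))
    for i in range(1,k):
        if st[i,4]>25:
            ys,xs=np.where(l==i);P=onz(a,np.c_[xs,ys],z)
            r=cv2.minAreaRect((P[:,:2]*1000).astype(np.float32))
            print(n,ce[i].round(1),st[i],"rect",np.round(r[0],1),np.round(r[1],1),round(r[2],1),"z",np.round(np.percentile(C[l==i][:,2],[5,50,95]),3),hsv[l==i].mean(0).round())
roi=np.zeros(H.shape,bool);roi[185:255,318:420]=1
show("bin",roi&(H>105)&(H<130)&(S>120),.038)
show("copper",roi&((H<14)|(H>172))&(S>110),.012)
roi=np.zeros(H.shape,bool);roi[145:230,185:255]=1
show("crblue",roi&(H>95)&(H<125)&(S>90),.01)
show("red",((H<8)|(H>172))&(S>130),.15)
show("rest",roi&(S<60)&(V>130),.045)
save(a,"pics/c.png",(185,145,420,260),3.4)
np.savez("top.npz",C=C,col=a["color"])
E
```

```text
bin [367.9 220.7] [ 325  193   88   56 2577] rect [ 552.6 -259.6] [120.7 227.2] 10.3 z [-0.002  0.003  0.031] [110. 175. 128.]
copper [391.5 218.4] [387 205   8  28 141] rect [ 558.9 -327.9] [19.8 75.6] 89.7 z [0.004 0.017 0.022] [  8. 144. 152.]
crblue [220.5 187.3] [ 195  157   52   61 1476] rect [638.  150.7] [124.8 165.8] 81.0 z [0.009 0.014 0.093] [107. 155. 107.]
red [414.  157.2] [388 151  54  14 132] rect [ 706.7 -351.7] [  6.8 139.7] 14.5 z [0.003 0.007 0.012] [  6. 147.  96.]
red [226.8 237.7] [220 223  15  30 266] rect [496.2 116.2] [23.3 74.4] 77.3 z [0.155 0.185 0.204] [  2. 197. 124.]
red [227.2 316.4] [211 312  35  10 252] rect [304.6 108.5] [19.3 82.9] 3.5 z [0.017 0.024 0.028] [  5. 151.  88.]
rest [208.  177.4] [194 165  31  24 538] rect [660.2 176.3] [79.7 59.2] 81.6 z [0.04  0.044 0.049] [ 57.  11. 177.]
rest [231.2 196.9] [229 188   5  18  39] rect [609.3 116.9] [ 6.9 47.1] 83.3 z [0.121 0.127 0.131] [ 26.  15. 146.]
```

View pics/c.png

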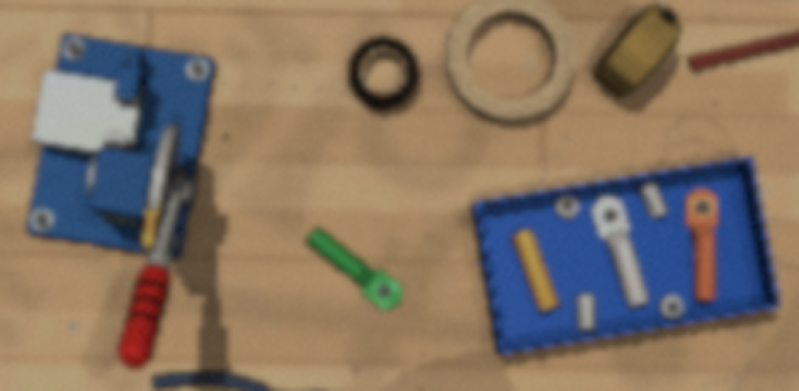

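The crop confirms the orange-copper lug in the bin at crop (704,245), palm at the top (703,205). The tinned lug is at (620,250), the sleeve at (535,270), and the green look-alike lies on the bench. Moving over it now.

Request:
apply_moves(series=[{"tx": 39.5, "ty": -7}, {"tx": 39.5, "ty": -7}, {"tx": 39.5, "ty": -7}, {"tx": 39.5, "ty": -7}, {"tx": 39.5, "ty": -7}])

```text
schema error: expected keys tx, ty, tz, wx, wy, wz, grip
```

Request:
apply_moves(series=[{"tx": 39.5, "ty": -7}, {"tx": 39.5, "ty": -7}, {"tx": 39.5, "ty": -7}, {"tx": 39.5, "ty": -7}, {"tx": 39.5, "ty": -7}])

```text
schema error: expected keys tx, ty, tz, wx, wy, wz, grip
```

Request:
apply_moves(series=[{"wz": 7}, {"wz": 7}, {"wz": 6}, {}, {}])

```text
schema error: expected keys tx, ty, tz, wx, wy, wz, grip
```

```bash
cat > lug.py <<'E'
from h import *
def lug(w,z):
    hsv=cv2.cvtColor(w["color"],cv2.COLOR_RGB2HSV);H,S,V=[hsv[:,:,i].astype(int) for i in range(3)]
    m=(((H<14)|(H>172))&(S>110)&(V>50)).astype(np.uint8)
    k,l,st,ce=cv2.connectedComponentsWithStats(m)
    for i in range(1,k):
        if st[i,4]>600:
            ys,xs=np.where(l==i);C=cloud(w)[l==i]
            P=onz(w,np.c_[xs,ys],z)[:,:2]*1000
            r=cv2.minAreaRect(P.astype(np.float32))
            print(ce[i],st[i],np.round(r[0],1),np.round(r[1],1),r[2],"z",np.percentile(C[:,2],[5,50,95]).round(3))
            c=P.mean(0);d=np.linalg.svd(P-c,full_matrices=False)[2][0];s=(P-c)@d;n=(P-c)@[-d[1],d[0]]
            print("dir",np.degrees(np.arctan2(d[1],d[0])),"centroid",c,"ends",c+d*s.min(),c+d*s.max())
            for q in np.arange(s.min(),s.max(),8):
                k2=(s>=q)&(s<q+8)
                if k2.any(): print(round(q),round(np.ptp(n[k2]),1),(c+d*(q+4)+np.array([-d[1],d[0]])*(n[k2].min()+n[k2].max())/2).round(1),C[k2][:,2].max().round(3))
E
python3 - <<'E'
from lug import *
w=snap("wrist");save(w,"pics/d.png");print(w["xyz"],w["rotation"])
lug(w,.015)
s=arm.state();print(s["t"],s["eef_pos"],s["eef_rot"],s["finger_gap"],s["contact_force"])
E
```

```text
[ 0.26702345 -0.51351164  0.37341668] [[ 0.3548668   0.90088866  0.24993834]
 [-0.93491582  0.34235078  0.09342564]
 [-0.00140048 -0.26682497  0.96374399]]
[532.65       281.79146341] [494 255  66  63 820] [ 190.8 -844.1] [112.9  32. ] 73.6882553100586 z [-0.673 -0.513 -0.332]
dir -103.33560216317373 centroid [ 188.12085695 -842.19713233] ends [ 200.90281944 -788.27530725] [ 175.01130052 -897.50094104]
-55 10.7 [ 196.  -791.2] -0.515
-47 16.3 [ 195.8 -799.4] -0.494
-39 17.1 [ 194.9 -807.4] -0.475
-31 19.0 [ 193.8 -815.4] -0.454
-23 22.6 [ 192.5 -823.3] -0.429
-15 23.5 [ 191.5 -831.3] -0.41
-7 26.9 [ 190.6 -839.3] -0.389
1 27.6 [ 190.1 -847.4] -0.386
9 31.6 [ 187.4 -855. ] -0.351
17 30.5 [ 186.  -862.9] -0.339
25 26.0 [ 182.2 -870.2] 0.373
33 16.8 [ 176.6 -877.1] -0.316
41 13.2 [ 171.1 -884. ] -0.294
49 7.1 [ 164.3 -890.6] -0.28
57 0.0 [ 159.7 -897.7] -0.298
[345.05868726 343.20540541] [ 319  319   53   58 1295] [  38.9 -687. ] [63.4 60.8] 89.37068939208984 z [-0.844 -0.839 -0.648]
dir -142.01098121941843 centroid [  43.73732988 -680.22603002] ends [  71.13338209 -658.83034268] [   4.17559382 -711.12283693]
-35 16.4 [  67.2 -660.2] -0.835
-27 32.6 [  61.7 -666.3] -0.835
-19 48.3 [  56.7 -672.9] -0.825
-11 60.7 [  50.  -677.3] -0.793
-3 61.6 [  42.2 -680.3] 0.373
5 48.1 [  36.1 -685.4] 0.373
13 34.5 [  29.7 -690.2] -0.699
21 19.6 [  23.9 -695.8] 0.373
29 14.8 [  18.6 -702. ] -0.645
37 13.8 [  11.7 -706.3] -0.619
45 6.1 [   8.7 -715.3] -0.611
0.2 [ 0.20444742 -0.53699276  0.24970506] [-6.53751198e-04  9.83504791e-01  1.80880879e-01 -7.80177881e-05] 0.08546290356899022 [-0.08296331  0.13800309  0.41236252]
```

View pics/d.png

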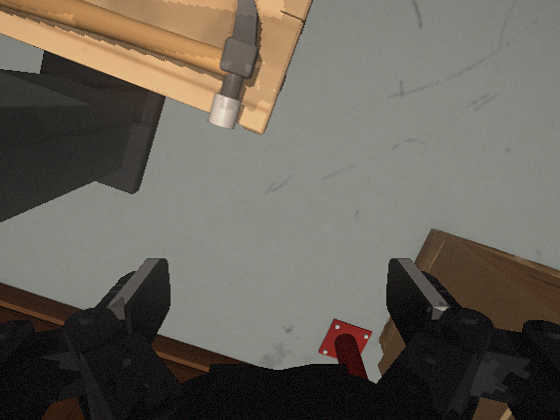

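The move calls were refused, since every row needs all its keys. The wrist picture just shows the hand off the bench's right end, with the hammer at (240,60). Resending with all keys.

Request:
apply_moves(series=[{"tx": 39.5, "ty": -7, "tz": 0, "wx": 0, "wy": 0, "wz": 0, "grip": 1}, {"tx": 39.5, "ty": -7, "tz": 0, "wx": 0, "wy": 0, "wz": 0, "grip": 1}, {"tx": 39.5, "ty": -7, "tz": 0, "wx": 0, "wy": 0, "wz": 0, "grip": 1}, {"tx": 39.5, "ty": -7, "tz": 0, "wx": 0, "wy": 0, "wz": 0, "grip": 1}, {"tx": 39.5, "ty": -7, "tz": 0, "wx": 0, "wy": 0, "wz": 0, "grip": 1}])

```text
t: 0.62
eef_pos: [0.3778, -0.4332, 0.2502]
eef_rot: [-0.0, 0.984, 0.181, -0.0]
contact_force: [0.2, -0.3, 0.1]
finger_gap: 0.0852
grip_force: 0.0
```

Request:
apply_moves(series=[{"tx": 39.5, "ty": -7, "tz": 0, "wx": 0, "wy": 0, "wz": 0, "grip": 1}, {"tx": 39.5, "ty": -7, "tz": 0, "wx": 0, "wy": 0, "wz": 0, "grip": 1}, {"tx": 39.5, "ty": -7, "tz": 0, "wx": 0, "wy": 0, "wz": 0, "grip": 1}, {"tx": 39.5, "ty": -7, "tz": 0, "wx": 0, "wy": 0, "wz": 0, "grip": 1}, {"tx": 0, "ty": 0, "tz": 0, "wx": 0, "wy": 0, "wz": 0, "grip": 1}])

```text
t: 1.03
eef_pos: [0.5206, -0.3477, 0.25]
eef_rot: [-0.001, 0.983, 0.184, 0.002]
contact_force: [0.5, 0.0, -0.5]
finger_gap: 0.0852
grip_force: 0.0
```

Request:
apply_moves(series=[{"tx": 0, "ty": 0, "tz": 0, "wx": 0, "wy": 0, "wz": 7, "grip": 0.5}, {"tx": 0, "ty": 0, "tz": 0, "wx": 0, "wy": 0, "wz": 7, "grip": 0.5}, {"tx": 0, "ty": 0, "tz": 0, "wx": 0, "wy": 0, "wz": 6, "grip": 0.5}, {"tx": 0, "ty": 0, "tz": 0, "wx": 0, "wy": 0, "wz": 0, "grip": 0.5}, {"tx": 0, "ty": 0, "tz": 0, "wx": 0, "wy": 0, "wz": 0, "grip": 0.5}])

```text
t: 1.45
eef_pos: [0.5142, -0.352, 0.25]
eef_rot: [-0.0, 1.0, 0.009, -0.0]
contact_force: [0.5, -0.3, 0.0]
finger_gap: 0.0422
grip_force: 0.0
```

Run:
```python
from lug import *
w=snap("wrist");save(w,"pics/e.png")
lug(w,.015)
s=arm.state();print(s["t"],s["eef_pos"],s["eef_rot"],s["finger_gap"],s["contact_force"])
```

```text
[258.97647734 113.12851406] [ 246   66   27   98 1743] [ 566.8 -333.1] [24.7 91. ] 89.66793060302734 z [0.007 0.017 0.021]
dir -179.94531996224512 centroid [ 569.10778658 -333.232995  ] ends [ 612.27730704 -333.1917963 ] [ 521.30973366 -333.27861093]
-43 24.3 [ 608.3 -333.1] 0.01
-35 24.4 [ 600.3 -333.2] 0.011
-27 24.5 [ 592.3 -333.2] 0.01
-19 24.7 [ 584.3 -333.2] 0.374
-11 16.3 [ 576.3 -332.8] 0.374
-3 16.4 [ 568.3 -332.8] 0.374
5 15.5 [ 560.3 -333.3] 0.022
13 15.6 [ 552.3 -333.3] 0.374
21 15.7 [ 544.3 -333.3] 0.022
29 15.8 [ 536.3 -333.4] 0.374
37 15.9 [ 528.3 -333.4] 0.374
45 15.9 [ 520.3 -333.4] 0.374
1.5 [ 0.51415144 -0.35205988  0.2501211 ] [-1.28226188e-04  9.99961736e-01  8.74538765e-03 -1.68984663e-04] 0.04287016879996164 [ 0.15509678 -0.42920784 -1.0327706 ]
```

View pics/e.png

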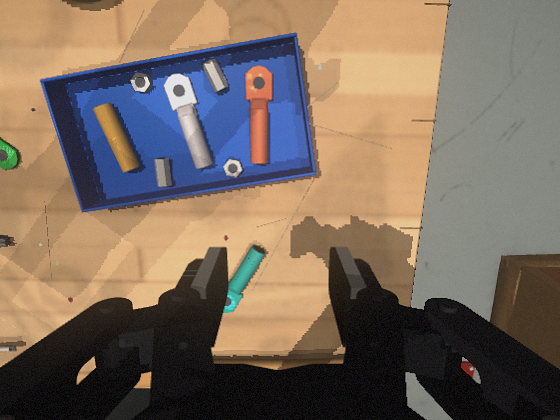

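The wrist picture shows the copper lug at (259,113), palm up at (259,85). It runs along world x at y ≈ -333, with its open end at x ≈ 521. A nut at (232,168) and a coupling at (215,77) are clear of the finger places.

Request:
apply_moves(series=[{"tx": 22, "ty": -9, "tz": 25, "wx": 0, "wy": 0, "wz": 1, "grip": 0.5}, {"tx": 22, "ty": -9, "tz": 25, "wx": 0, "wy": 0, "wz": 0, "grip": 0.5}, {"tx": 0, "ty": 0, "tz": 35, "wx": 0, "wy": 0, "wz": 0, "grip": 0.5}, {"tx": 0, "ty": 0, "tz": 35, "wx": 0, "wy": 0, "wz": 0, "grip": 0.5}, {"tx": 0, "ty": 0, "tz": 0, "wx": 0, "wy": 0, "wz": 0, "grip": 0.5}])

```text
t: 1.92
eef_pos: [0.5541, -0.3307, 0.1231]
eef_rot: [-0.004, 1.0, -0.0, -0.006]
contact_force: [-2.2, 1.4, -0.9]
finger_gap: 0.0429
grip_force: 0.0
```

Request:
apply_moves(series=[{"tx": 0, "ty": 0, "tz": 0, "wx": 0, "wy": 0, "wz": 0, "grip": 0.5}])

```text
t: 2.0
eef_pos: [0.5567, -0.3328, 0.1283]
eef_rot: [-0.002, 1.0, -0.001, -0.002]
contact_force: [0.3, -0.6, 0.7]
finger_gap: 0.0423
grip_force: 0.0
```

Run:
```python
from lug import *
w=snap("wrist")
lug(w,.013)
s=arm.state();print(s["t"],s["eef_pos"],s["eef_rot"],s["finger_gap"],s["contact_force"])
```

```text
[277.34726596 182.47609505] [ 258  116   39  138 3493] [ 566.5 -332.7] [94.8 24.9] 0.6152181625366211 z [0.007 0.016 0.021]
dir -179.00235915614076 centroid [ 569.54731827 -332.55644401] ends [ 613.86800343 -331.78464904] [ 519.05362531 -333.43573499]
-44 23.9 [ 609.9 -332. ] 0.252
-36 24.8 [ 601.9 -332.4] 0.252
-28 24.8 [ 593.9 -332.4] 0.252
-20 24.5 [ 585.9 -332.7] 0.013
-12 16.8 [ 577.9 -332.6] 0.018
-4 16.9 [ 569.9 -332.6] 0.252
4 16.4 [ 561.9 -332.9] 0.022
12 16.6 [ 553.9 -332.9] 0.022
20 16.7 [ 545.9 -332.9] 0.022
28 16.7 [ 537.9 -332.9] 0.252
36 16.3 [ 529.9 -333.2] 0.252
44 16.3 [ 521.9 -333.3] 0.022
2.05 [ 0.55823153 -0.33404041  0.13066925] [-1.66985289e-04  9.99999477e-01 -9.72080701e-04 -2.69737169e-04] 0.04295078716918282 [ 0.27747036 -0.5501012   0.22818753]
```

Request:
apply_moves(series=[{"tx": -0.5, "ty": -1, "tz": 30, "wx": 0, "wy": 0, "wz": 0, "grip": 0.5}, {"tx": 0, "ty": 0, "tz": 30, "wx": 0, "wy": 0, "wz": 0, "grip": 0.5}, {"tx": 0, "ty": 0, "tz": 25, "wx": 0, "wy": 0, "wz": 0, "grip": 0.5}, {"tx": 0, "ty": 0, "tz": 15, "wx": 0, "wy": 0, "wz": 0, "grip": 0.5}, {"tx": 0, "ty": 0, "tz": 6, "wx": 0, "wy": 0, "wz": 0, "grip": 0.5}])

```text
t: 2.47
eef_pos: [0.5581, -0.3335, 0.0248]
eef_rot: [0.0, 1.0, -0.001, 0.0]
contact_force: [0.3, -0.2, -0.4]
finger_gap: 0.0426
grip_force: 0.0
```

Request:
apply_moves(series=[{"tx": 0, "ty": 0, "tz": 0, "wx": 0, "wy": 0, "wz": 0, "grip": 0.5}, {"tx": 0, "ty": 0, "tz": 0, "wx": 0, "wy": 0, "wz": 0, "grip": 0.5}])

```text
t: 2.63
eef_pos: [0.5592, -0.334, 0.0266]
eef_rot: [0.001, 1.0, -0.001, 0.002]
contact_force: [-0.3, 0.4, 0.2]
finger_gap: 0.0426
grip_force: 0.0
```

Request:
apply_moves(grip_force=40, series=[{"tx": 0, "ty": 0, "tz": 0, "wx": 0, "wy": 0, "wz": 0, "grip": 0}, {"tx": 0, "ty": 0, "tz": 0, "wx": 0, "wy": 0, "wz": 0, "grip": 0}, {"tx": 0, "ty": 0, "tz": 0, "wx": 0, "wy": 0, "wz": 0, "grip": 0}, {"tx": 0, "ty": 0, "tz": 0, "wx": 0, "wy": 0, "wz": 0, "grip": 0}, {"tx": 0, "ty": 0, "tz": 0, "wx": 0, "wy": 0, "wz": 0, "grip": 0}])

```text
t: 3.05
eef_pos: [0.5591, -0.3336, 0.0266]
eef_rot: [0.001, 1.0, -0.001, 0.002]
contact_force: [-0.6, 1.0, 6.1]
finger_gap: 0.0164
grip_force: 39.0
```

Request:
apply_moves(series=[{"tx": 0, "ty": 0, "tz": 0, "wx": 0, "wy": 0, "wz": 0, "grip": 0}, {"tx": 0, "ty": 0, "tz": 0, "wx": 0, "wy": 0, "wz": 0, "grip": 0}, {"tx": 0, "ty": 0, "tz": 0, "wx": 0, "wy": 0, "wz": 0, "grip": 0}])

```text
t: 3.3
eef_pos: [0.5591, -0.3336, 0.0266]
eef_rot: [0.001, 1.0, -0.001, 0.002]
contact_force: [-0.2, 1.0, 5.9]
finger_gap: 0.0159
grip_force: 39.0
```

Request:
apply_moves(series=[{"tx": 0, "ty": 0, "tz": -3, "wx": 0, "wy": 0, "wz": 0, "grip": 0}, {"tx": 0, "ty": 0, "tz": 0, "wx": 0, "wy": 0, "wz": 0, "grip": 0}, {"tx": 0, "ty": 0, "tz": 0, "wx": 0, "wy": 0, "wz": 0, "grip": 0}])

```text
t: 3.55
eef_pos: [0.5579, -0.3328, 0.0278]
eef_rot: [0.0, 1.0, -0.001, 0.0]
contact_force: [0.1, 1.0, -1.1]
finger_gap: 0.0162
grip_force: 39.1
```

Run:
```python
from lug import *
w=snap("wrist");save(w,"pics/f.png",(120,120,440,360),2.5)
s=arm.state();print(s["t"],s["eef_pos"],s["eef_rot"],s["finger_gap"],s["contact_force"])
```

```text
3.6 [ 0.55770192 -0.33269593  0.02744036] [ 7.77077456e-06  9.99999130e-01 -1.31934660e-03  2.39393288e-06] 0.016345681719343568 [-0.02663122  0.58217777 -1.58249974]
```

View pics/f.png

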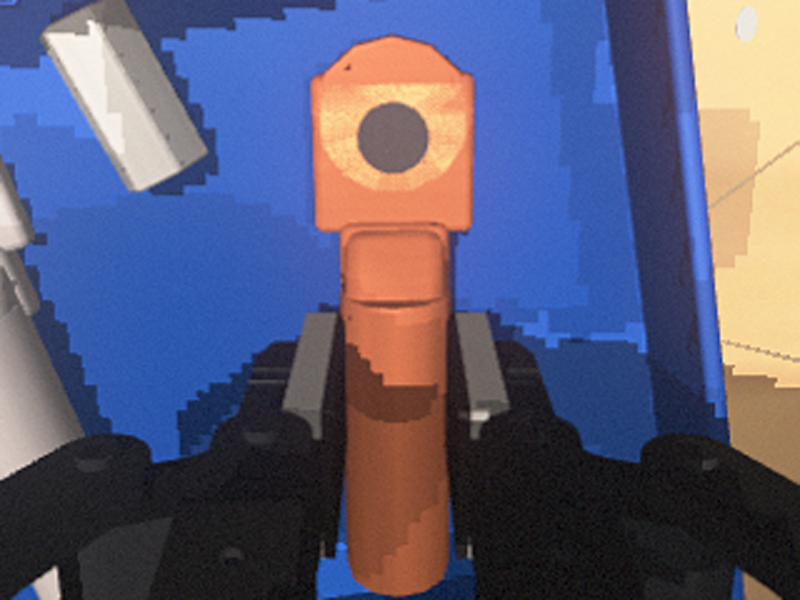

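Close crop: the lug is held across its barrel between the pads, clear of the bin floor, and the rest of the bin is undisturbed. Now lift and carry it towards the crimper.

Request:
apply_moves(series=[{"tx": 0, "ty": 0, "tz": -15, "wx": 0, "wy": 0, "wz": 0, "grip": 0}, {"tx": 0, "ty": 0, "tz": -30, "wx": 0, "wy": 0, "wz": 0, "grip": 0}, {"tx": 0, "ty": 0, "tz": -40, "wx": 0, "wy": 0, "wz": 0, "grip": 0}, {"tx": 0, "ty": 0, "tz": -40, "wx": 0, "wy": 0, "wz": 0, "grip": 0}, {"tx": 0, "ty": 0, "tz": -40, "wx": 0, "wy": 0, "wz": 0, "grip": 0}])

```text
t: 4.02
eef_pos: [0.5571, -0.3323, 0.1931]
eef_rot: [-0.001, 1.0, -0.001, -0.001]
contact_force: [1.5, -0.8, -1.7]
finger_gap: 0.0162
grip_force: 39.1
```

Request:
apply_moves(series=[{"tx": 0, "ty": 0, "tz": -40, "wx": 0, "wy": 0, "wz": 0, "grip": 0}, {"tx": 4, "ty": -18, "tz": -20, "wx": 0, "wy": 0, "wz": 0, "grip": 0}, {"tx": 8, "ty": -37, "tz": -4, "wx": 0, "wy": 0, "wz": 0, "grip": 0}, {"tx": 8, "ty": -37, "tz": -4, "wx": 0, "wy": 0, "wz": 0, "grip": 0}, {"tx": 8, "ty": -37, "tz": -4, "wx": 0, "wy": 0, "wz": 0, "grip": 0}])

```text
t: 4.43
eef_pos: [0.586, -0.2029, 0.2649]
eef_rot: [0.0, 1.0, -0.002, 0.0]
contact_force: [1.5, 1.3, -0.9]
finger_gap: 0.0157
grip_force: 39.2
```

Request:
apply_moves(series=[{"tx": 8, "ty": -37, "tz": 0, "wx": 0, "wy": 0, "wz": 0, "grip": 0}, {"tx": 8, "ty": -37, "tz": 0, "wx": 0, "wy": 0, "wz": 0, "grip": 0}, {"tx": 8, "ty": -37, "tz": 0, "wx": 0, "wy": 0, "wz": 0, "grip": 0}, {"tx": 8, "ty": -37, "tz": 0, "wx": 0, "wy": 0, "wz": 0, "grip": 0}, {"tx": 8, "ty": -37, "tz": 0, "wx": 0, "wy": 0, "wz": 0, "grip": 0}])

```text
t: 4.85
eef_pos: [0.6263, -0.0171, 0.2639]
eef_rot: [-0.0, 1.0, -0.001, -0.0]
contact_force: [0.6, -0.5, -0.5]
finger_gap: 0.0161
grip_force: 39.2
```

Request:
apply_moves(series=[{"tx": 8, "ty": -37, "tz": 0, "wx": 0, "wy": 0, "wz": 0, "grip": 0}, {"tx": 8, "ty": -37, "tz": 0, "wx": 0, "wy": 0, "wz": 0, "grip": 0}, {"tx": 8, "ty": -37, "tz": 0, "wx": 0, "wy": 0, "wz": 0, "grip": 0}, {"tx": 4, "ty": -18, "tz": 0, "wx": 0, "wy": 0, "wz": -3, "grip": 0}, {"tx": 0, "ty": 0, "tz": 0, "wx": 0, "wy": 0, "wz": -6.5, "grip": 0}])

```text
t: 5.27
eef_pos: [0.6553, 0.1152, 0.2634]
eef_rot: [-0.001, 0.996, 0.085, -0.0]
contact_force: [0.1, -0.4, -1.9]
finger_gap: 0.0161
grip_force: 39.2
```

Request:
apply_moves(series=[{"tx": 0, "ty": 0, "tz": 0, "wx": 0, "wy": 0, "wz": -6.5, "grip": 0}, {"tx": 0, "ty": 0, "tz": 0, "wx": 0, "wy": 0, "wz": -6.5, "grip": 0}, {"tx": 0, "ty": 0, "tz": 0, "wx": 0, "wy": 0, "wz": -6.5, "grip": 0}, {"tx": 0, "ty": 0, "tz": 0, "wx": 0, "wy": 0, "wz": -6.5, "grip": 0}, {"tx": 0, "ty": 0, "tz": 0, "wx": 0, "wy": 0, "wz": -6.5, "grip": 0}])

```text
t: 5.68
eef_pos: [0.6545, 0.1101, 0.2636]
eef_rot: [-0.0, 0.933, 0.36, -0.001]
contact_force: [0.2, -0.5, -1.5]
finger_gap: 0.016
grip_force: 39.1
```

Request:
apply_moves(series=[{"tx": 0, "ty": 0, "tz": 0, "wx": 0, "wy": 0, "wz": -6.5, "grip": 0}, {"tx": 0, "ty": 0, "tz": 0, "wx": 0, "wy": 0, "wz": -6.5, "grip": 0}, {"tx": 0, "ty": 0, "tz": 0, "wx": 0, "wy": 0, "wz": -6.5, "grip": 0}, {"tx": 0, "ty": 0, "tz": 0, "wx": 0, "wy": 0, "wz": -6.5, "grip": 0}, {"tx": 0, "ty": 0, "tz": 0, "wx": 0, "wy": 0, "wz": -6.5, "grip": 0}])

```text
t: 6.1
eef_pos: [0.6545, 0.1099, 0.2636]
eef_rot: [-0.0, 0.795, 0.606, -0.001]
contact_force: [-0.2, 0.9, -1.8]
finger_gap: 0.0165
grip_force: 39.1
```

Request:
apply_moves(series=[{"tx": 0, "ty": 0, "tz": 0, "wx": 0, "wy": 0, "wz": -6.5, "grip": 0}, {"tx": 0, "ty": 0, "tz": 0, "wx": 0, "wy": 0, "wz": 0, "grip": 0}, {"tx": 0, "ty": 0, "tz": 0, "wx": 0, "wy": 0, "wz": 0, "grip": 0}])

```text
t: 6.35
eef_pos: [0.6547, 0.11, 0.2638]
eef_rot: [-0.0, 0.762, 0.647, -0.0]
contact_force: [0.2, 0.5, -1.9]
finger_gap: 0.0165
grip_force: 39.1
```

Run:
```python
from lug import *
w=snap("wrist");save(w,"pics/g.png",None,1.4)
import pickle;pickle.dump(w,open("g.pkl","wb"));a=snap("top");pickle.dump(a,open("gt.pkl","wb"))
s=arm.state();print(s["t"],s["eef_pos"],s["eef_rot"],s["finger_gap"],s["contact_force"])
```

```text
6.45 [0.6548254  0.11000193 0.2640121 ] [-1.79781690e-04  7.62110639e-01  6.47446743e-01 -2.36117495e-04] 0.0162002510264847 [-0.05803889  0.75430234 -1.72813392]
```

View pics/g.png

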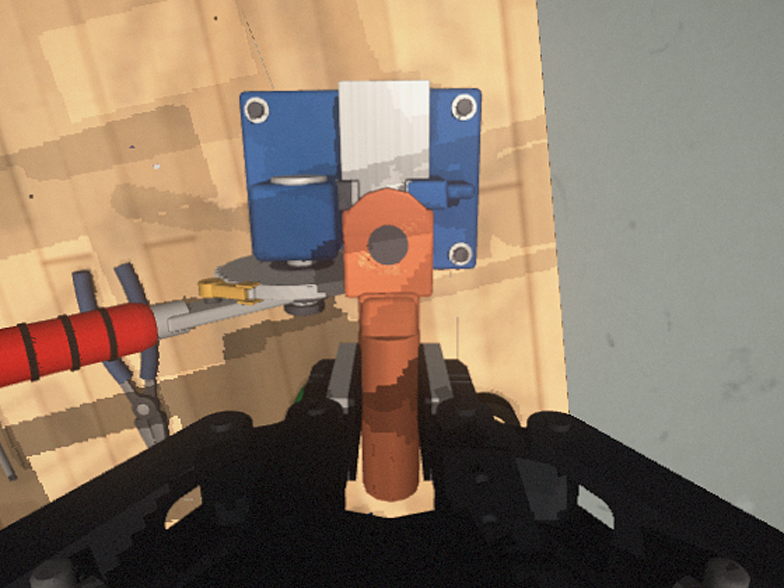

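The wrist view shows the held lug (palm hole at 388,244), the steel rest (340–430, 82–190), the jaws at row ~190 (moving 345, fixed 410–470), the base and the lever. Measuring the crimper and the lug in hand by rays.

```bash
cat > m.py <<'E'
from lug import *
import pickle
w=pickle.load(open("g.pkl","rb"));C=cloud(w)
hsv=cv2.cvtColor(w["color"],cv2.COLOR_RGB2HSV);H,S,V=[hsv[:,:,i].astype(int) for i in range(3)]
# rest: light grey at z~.045 by depth
m=(abs(C[:,:,2]-.045)<.005)&(S<70);m[:50]=0;m[135:]=0;m[:,:225]=0;m[:,325:]=0
print(m.sum(),np.median(C[m][:,2]))
L=[];Rr=[]
for v in range(65,120,3):
    u=np.where(m[v])[0]
    if len(u)>20:L.append((u.min()-.5,v));Rr.append((u.max()+.5,v))
l=onz(w,L,.045)[:,:2];r=onz(w,Rr,.045)[:,:2]
F=[(u,np.where(m[:,u])[0].min()-.5) for u in range(247,302,3)];f=onz(w,F,.045)[:,:2]
def line(P):
    x=cv2.fitLine((P*1000).astype(np.float32),cv2.DIST_HUBER,0,.01,.01).ravel();d=x[:2];return x[2:],d,np.degrees(np.arctan2(d[1],d[0]))
ln=[line(p) for p in(l,r,f)]
for x in ln:print(x)
y=np.radians(np.mean([ln[0][2]%180,ln[1][2]%180])-90);print("yaw",np.degrees(y),(ln[2][2]+90)%180-90)
ex=np.array([np.cos(y),np.sin(y)]);ey=np.array([-ex[1],ex[0]])
print("rest width",(ln[1][0]-ln[0][0])@ex)
xc=(ln[0][0]@ex+ln[1][0]@ex)/2-17;yc=ln[2][0]@ey-70;O=xc*ex+yc*ey
print("O",O,"target TCP",O+21*ex+24*ey)
# lug
m=(((H<14)|(H>172))&(S>110)&(V>40)).astype(np.uint8);k,lb,st,ce=cv2.connectedComponentsWithStats(m)
i=[i for i in range(1,k) if abs(ce[i][0]-277)<25 and st[i,4]>1500][0];print(st[i])
lm=lb==i
def mids(v0,v1,z):
    a=[];b=[]
    for v in range(v0,v1,3):
        u=np.where(lm[v])[0];a.append((u.min()-.5,v));b.append((u.max()+.5,v))
    A=onz(w,a,z)[:,:2]*1000;B=onz(w,b,z)[:,:2]*1000;return (A+B)/2,np.linalg.norm(A-B,axis=1)
t=arm.state()["eef_pos"];t=np.array([654.8,110.0])
T=np.radians(80.7);tx=np.array([np.cos(T),np.sin(T)]);tl=np.array([-tx[1],tx[0]])
for a in((150,205,.245),(245,340,.249)):
    M,wd=mids(*a);q=M-t;print("along",(q@tx).round(1)[[0,-1]],"lat",(q@tl).round(1),"w",wd.round(1)[[0,-1]])
ys,xs=np.where(lm);v=ys.min();print("tip",(onz(w,[(xs[ys==v].mean(),v)],.2454)[:,:2]*1000-t)@tx)
hole=(S<110)&(abs(np.arange(420)[:,None]-174)<18)&(abs(np.arange(560)[None]-277)<18);yy,xx=np.where(hole);print("hole",xx.mean(),yy.mean(),(onz(w,[(xx.mean(),yy.mean())],.2454)[:,:2]*1000-t)@np.c_[tx,tl])
print("palm z depth",np.median(C[190:205,260:295,2]))
E
python3 m.py
```

```text
4691 0.045209977658652645
(array([634.152, 189.308], dtype=float32), array([0.16611059, 0.9861071 ], dtype=float32), np.float32(80.43824))
(array([691.04913, 179.88858], dtype=float32), array([0.16914666, 0.9855909 ], dtype=float32), np.float32(80.26179))
(array([667.2579 , 213.60576], dtype=float32), array([ 0.98976463, -0.14270934], dtype=float32), np.float32(-8.204654))
yaw -9.649985 -8.204651
rest width 57.67104
O [639.0316  147.40048] target TCP [663.75757 167.54068]
[ 244  134   66  225 9976]
along [48.5 26.5] lat [1.2 1.4 1.4 1.2 1.4 1.2 1.2 1.2 1.3 1.3 1.3 1.3 1.3 1.3 1.1 1.1 1.1 0.9
 1.1] w [24.3 25.7]
along [ 10.2 -34. ] lat [ 0.9  1.1  0.5  0.1  0.9 -0.1 -0.1 -0.3 -0.5  0.1  0.7  0.7  0.5  0.7
  0.7  0.5  0.5  0.7  0.7  0.7  0.7  0.7  0.5  0.3  0.3  0.1  0.3  0.3
  0.3  0.3  0.3  0.5] w [18.8 17.7]
tip [54.67663851]
hole 276.73775671406 174.60663507109004 [[38.74774577  1.15523915]]
palm z depth 0.2451930442665731
```

Lug in hand agrees with the given sizes: hole 38.75 mm ahead of the TCP, so the grip is at lug x ≈ -7.75, and palm z is right. Rest width reads 57.7 against 58. I'll go above the place and re-measure.

Request:
apply_moves(series=[{"tx": 19.5, "ty": -0.8, "tz": 0, "wx": 0, "wy": 0, "wz": 0, "grip": 0}, {"tx": 19.5, "ty": -0.8, "tz": 0, "wx": 0, "wy": 0, "wz": 0, "grip": 0}, {"tx": 19.5, "ty": -0.7, "tz": 20, "wx": 0, "wy": 0, "wz": 0, "grip": 0}, {"tx": 0, "ty": 0, "tz": 35, "wx": 0, "wy": 0, "wz": 0, "grip": 0}, {"tx": 0, "ty": 0, "tz": 35, "wx": 0, "wy": 0, "wz": 0, "grip": 0}])

```text
t: 6.87
eef_pos: [0.6635, 0.1698, 0.1752]
eef_rot: [0.001, 0.761, 0.648, 0.002]
contact_force: [-0.1, -0.5, -1.6]
finger_gap: 0.0163
grip_force: 39.2
```

Request:
apply_moves(series=[{"tx": 0, "ty": 0, "tz": 24, "wx": 0, "wy": 0, "wz": 0, "grip": 0}, {"tx": 0, "ty": 0, "tz": 10, "wx": 0, "wy": 0, "wz": 0, "grip": 0}, {"tx": 0, "ty": 0, "tz": 0, "wx": 0, "wy": 0, "wz": 0, "grip": 0}, {"tx": 0, "ty": 0, "tz": 0, "wx": 0, "wy": 0, "wz": 0, "grip": 0}])

```text
t: 7.2
eef_pos: [0.6625, 0.1681, 0.1406]
eef_rot: [0.0, 0.762, 0.648, 0.0]
contact_force: [-0.2, -0.1, -1.1]
finger_gap: 0.0161
grip_force: 39.2
```

Run:
```python
from lug import *
import pickle
w=snap("wrist");save(w,"pics/h.png",None,1.4);pickle.dump(w,open("g2.pkl","wb"))
s=arm.state();print(s["t"],s["eef_pos"],s["eef_rot"],s["finger_gap"],s["contact_force"])
```

```text
7.25 [0.66339862 0.16826071 0.14191388] [6.88991991e-04 7.61544892e-01 6.48110628e-01 1.23149145e-03] 0.016309221521020087 [-0.18860152  0.78656436 -1.08695143]
```

View pics/h.png

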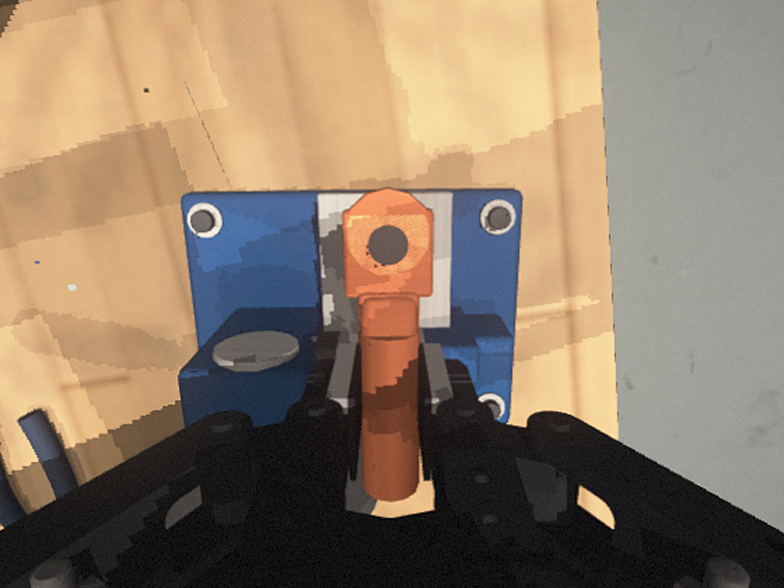

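The lug is above the rest. Rest edges show at columns 318 and 450, its far edge at row ~192, and the fixed jaw block is at (450,320).

```bash
cat > m2.py <<'E'
from lug import *
import pickle
w=pickle.load(open("g2.pkl","rb"));C=cloud(w)
m=(abs(C[:,:,2]-.045)<.006);m[:130]=0;m[232:]=0;m[:,:215]=0;m[:,335:]=0
L=[];Rr=[]
for v in range(145,215,3):
    u=np.where(m[v])[0];L.append((u.min()-.5,v));Rr.append((u.max()+.5,v))
F=[(u,np.where(m[:,u])[0].min()-.5) for u in list(range(231,243,2))+list(range(311,320,2))]
l,r,f=[onz(w,x,.045)[:,:2]*1000 for x in(L,Rr,F)]
def line(P):
    x=cv2.fitLine(P.astype(np.float32),cv2.DIST_HUBER,0,.01,.01).ravel();d=x[:2];return x[2:],np.degrees(np.arctan2(d[1],d[0]))
ln=[line(p) for p in(l,r,f)]
y=np.radians(-9.1);ex=np.array([np.cos(y),np.sin(y)]);ey=np.array([-ex[1],ex[0]])
print([x[1] for x in ln],"width",(r.mean(0)-l.mean(0))@ex)
s=np.array([663.4,168.3]);
print("TCP in crimper from rest: x",(s-(l.mean(0)+r.mean(0))/2)@ex+17,"y",(s-f.mean(0))@ey+70)
# jaws: points z .06-.071
q=(C[:,:,2]>.063)&(C[:,:,2]<.074);P=C[q][:,:2]*1000
c=(P-s)@np.c_[ex,ey];print("jawtop pts rel TCP",len(c),np.percentile(c,[1,50,99],axis=0))
hsv=cv2.cvtColor(w["color"],cv2.COLOR_RGB2HSV);H,S,V=[hsv[:,:,i].astype(int) for i in range(3)]
lm=((H<14)|(H>172))&(S>110)&(V>40);lm[:,:240]=0;lm[:,320:]=0
for v0,v1,z in((155,205,.1233),(245,340,.127)):
    a=[(np.where(lm[v])[0].mean(),v) for v in range(v0,v1,8)]
    a=[((np.where(lm[v])[0].min()+np.where(lm[v])[0].max())/2,v) for v in range(v0,v1,8)]
    d=(onz(w,a,z)[:,:2]*1000-s)@np.c_[ex,ey];print("lug rel TCP",d.round(1).tolist())
E
python3 m2.py
```

```text
[np.float32(81.319824), np.float32(80.880135), np.float32(-8.549192)] width 57.812463860210784
TCP in crimper from rest: x 20.468945866262395 y 23.500009186170296
jawtop pts rel TCP 1194 [[-78.88961955 -64.23053075]
 [-29.70340489 -15.31048257]
 [ 35.36852203 -11.18184132]]
lug rel TCP [[-1.7, 46.4], [-1.9, 43.3], [-1.9, 40.1], [-1.9, 36.9], [-1.8, 33.7], [-1.8, 30.4], [-1.8, 27.1]]
lug rel TCP [[-1.6, 10.4], [-2.1, 6.9], [-1.5, 3.4], [-0.4, -0.2], [-0.6, -3.9], [-1.5, -7.5], [-1.5, -11.3], [-1.5, -15.1], [-1.5, -18.9], [-1.3, -22.8], [-0.9, -26.8], [-1.3, -30.8]]
```

Request:
apply_moves(series=[{"tx": 0.5, "ty": 0, "tz": 20, "wx": 0, "wy": 0, "wz": 0, "grip": 0}, {"tx": 0, "ty": 0, "tz": 20, "wx": 0, "wy": 0, "wz": 0, "grip": 0}, {"tx": 0, "ty": 0, "tz": 14, "wx": 0, "wy": 0, "wz": 0, "grip": 0}, {"tx": 0, "ty": 0, "tz": 8, "wx": 0, "wy": 0, "wz": 0, "grip": 0}, {"tx": 0, "ty": 0, "tz": 4, "wx": 0, "wy": 0, "wz": 0, "grip": 0}])

```text
t: 7.67
eef_pos: [0.6629, 0.1686, 0.0751]
eef_rot: [0.0, 0.761, 0.648, 0.001]
contact_force: [0.0, -0.9, -1.1]
finger_gap: 0.0161
grip_force: 39.2
```

Request:
apply_moves(series=[{"tx": 0, "ty": 0, "tz": 0, "wx": 0, "wy": 0, "wz": 0, "grip": 0}, {"tx": 0, "ty": 0, "tz": 0, "wx": 0, "wy": 0, "wz": 0, "grip": 0}, {"tx": 0, "ty": 0, "tz": 0, "wx": 0, "wy": 0, "wz": 0, "grip": 0}])

```text
t: 7.92
eef_pos: [0.6633, 0.1688, 0.0759]
eef_rot: [0.001, 0.761, 0.648, 0.001]
contact_force: [-0.1, 0.2, -1.5]
finger_gap: 0.0162
grip_force: 39.2
```

Request:
apply_moves(series=[{"tx": 0, "ty": 0, "tz": 2, "wx": 0, "wy": 0, "wz": 0, "grip": 0}, {"tx": 0, "ty": 0, "tz": 0, "wx": 0, "wy": 0, "wz": 0, "grip": 0}, {"tx": 0, "ty": 0, "tz": 0, "wx": 0, "wy": 0, "wz": 0, "grip": 0}])

```text
t: 8.17
eef_pos: [0.6622, 0.1686, 0.0727]
eef_rot: [0.0, 0.761, 0.648, 0.0]
contact_force: [-0.7, -1.0, -0.8]
finger_gap: 0.0161
grip_force: 39.2
```

Request:
apply_moves(series=[{"tx": 0, "ty": 0, "tz": 2, "wx": 0, "wy": 0, "wz": 0, "grip": 0}, {"tx": 0, "ty": 0, "tz": 0, "wx": 0, "wy": 0, "wz": 0, "grip": 0}, {"tx": 0, "ty": 0, "tz": 0, "wx": 0, "wy": 0, "wz": 0, "grip": 0}])

```text
t: 8.42
eef_pos: [0.6619, 0.1686, 0.0701]
eef_rot: [-0.0, 0.761, 0.648, -0.0]
contact_force: [-0.4, -0.6, -0.7]
finger_gap: 0.016
grip_force: 39.2
```

Request:
apply_moves(series=[{"tx": 0, "ty": 0, "tz": 1, "wx": 0, "wy": 0, "wz": 0, "grip": 0}, {"tx": 0, "ty": 0, "tz": 0, "wx": 0, "wy": 0, "wz": 0, "grip": 0}, {"tx": 0, "ty": 0, "tz": 0, "wx": 0, "wy": 0, "wz": 0, "grip": 0}])

```text
t: 8.67
eef_pos: [0.662, 0.1686, 0.0692]
eef_rot: [-0.0, 0.761, 0.648, -0.0]
contact_force: [0.6, -1.1, -0.1]
finger_gap: 0.0161
grip_force: 39.2
```

Request:
apply_moves(series=[{"tx": 0, "ty": 0, "tz": 1, "wx": 0, "wy": 0, "wz": 0, "grip": 0}, {"tx": 0, "ty": 0, "tz": 0, "wx": 0, "wy": 0, "wz": 0, "grip": 0}, {"tx": 0, "ty": 0, "tz": 0, "wx": 0, "wy": 0, "wz": 0, "grip": 0}])

```text
t: 8.92
eef_pos: [0.6623, 0.1686, 0.0687]
eef_rot: [0.0, 0.761, 0.648, 0.0]
contact_force: [0.0, -0.0, 1.8]
finger_gap: 0.0159
grip_force: 39.5
```

Contact came at the predicted height. Release and retract.

Request:
apply_moves(series=[{"tx": 0, "ty": 0, "tz": 0, "wx": 0, "wy": 0, "wz": 0, "grip": 0.4}, {"tx": 0, "ty": 0, "tz": 0, "wx": 0, "wy": 0, "wz": 0, "grip": 0.4}, {"tx": 0, "ty": 0, "tz": 0, "wx": 0, "wy": 0, "wz": 0, "grip": 0.4}, {"tx": 0, "ty": 0, "tz": 0, "wx": 0, "wy": 0, "wz": 0, "grip": 0.4}, {"tx": 0, "ty": 0, "tz": -5, "wx": 0, "wy": 0, "wz": 0, "grip": 0.4}])

```text
t: 9.33
eef_pos: [0.6613, 0.1685, 0.0724]
eef_rot: [-0.001, 0.761, 0.648, -0.001]
contact_force: [-0.8, 0.0, -0.3]
finger_gap: 0.0339
grip_force: 0.0
```

Request:
apply_moves(series=[{"tx": 0, "ty": 0, "tz": -15, "wx": 0, "wy": 0, "wz": 0, "grip": 0.4}, {"tx": 0, "ty": 0, "tz": -30, "wx": 0, "wy": 0, "wz": 0, "grip": 0.4}, {"tx": 0, "ty": 0, "tz": -40, "wx": 0, "wy": 0, "wz": 0, "grip": 0.4}, {"tx": 0, "ty": 0, "tz": -40, "wx": 0, "wy": 0, "wz": 0, "grip": 0.4}, {"tx": 0, "ty": 0, "tz": -40, "wx": 0, "wy": 0, "wz": 0, "grip": 0}])

```text
t: 9.75
eef_pos: [0.6617, 0.1685, 0.2401]
eef_rot: [-0.0, 0.761, 0.648, -0.0]
contact_force: [1.3, -0.5, 0.0]
finger_gap: 0.0236
grip_force: 0.0
```

Request:
apply_moves(series=[{"tx": -20, "ty": 0, "tz": -30, "wx": 0, "wy": 0, "wz": 0, "grip": 0}, {"tx": -40, "ty": 0, "tz": 0, "wx": 0, "wy": 0, "wz": 0, "grip": 0}, {"tx": 0, "ty": 0, "tz": 0, "wx": 0, "wy": 0, "wz": 0, "grip": 0}, {"tx": 0, "ty": 0, "tz": 0, "wx": 0, "wy": 0, "wz": 0, "grip": 0}, {"tx": 0, "ty": 0, "tz": 0, "wx": 0, "wy": 0, "wz": 0, "grip": 0}])

```text
t: 10.17
eef_pos: [0.6522, 0.1092, 0.2683]
eef_rot: [-0.0, 0.762, 0.648, 0.0]
contact_force: [0.1, 0.2, -0.0]
finger_gap: 0.0
grip_force: 0.0
```

Run:
```python
from lug import *
import pickle
w=snap("wrist");save(w,"pics/i.png",None,1.4);pickle.dump(w,open("g3.pkl","wb"))
s=arm.state();print(s["t"],s["eef_pos"],s["eef_rot"],s["finger_gap"],s["contact_force"])
lug(w,.056)
```

```text
10.2167 [0.65216254 0.10975495 0.26774663] [-5.82661817e-04  7.61327579e-01  6.48367104e-01 -2.75549508e-04] 2.6646290956963996e-06 [ 0.6145884  -0.05253663  0.78489976]
[278.15765766  99.47897898] [ 263   45   30  107 1998] [662.5 176.5] [91.1 25.1] 81.29020690917969 z [0.049 0.059 0.063]
dir -97.5580022455404 centroid [662.70061068 176.34940332] ends [668.71413859 221.6720901 ] [656.71165738 131.21193011]
-46 25.1 [668.7 217.6] 0.052
-38 25.1 [667.7 209.7] 0.392
-30 24.6 [666.7 201.8] 0.392
-22 24.7 [665.4 193.9] 0.392
-14 17.0 [664.5 185.9] 0.065
-6 16.1 [662.9 178.1] 0.065
2 16.1 [661.6 170.2] 0.064
10 16.4 [661.1 162.2] 0.392
18 16.5 [659.8 154.3] 0.392
26 16.6 [658.5 146.4] 0.065
34 16.7 [657.3 138.5] 0.392
42 16.6 [656.1 130.5] 0.392
[ 55.29878935 240.22953995] [   0  213  119   62 4130] [419.8  80.5] [136.1  42.9] 4.546755790710449 z [0.151 0.175 0.194]
dir -174.21347991356595 centroid [422.22881837  80.01506963] ends [487.64393044  86.64414584] [351.72050226  72.86985522]
-66 31.2 [483.8  84.5] 0.392
-58 34.9 [475.8  84.1] 0.159
-50 36.7 [467.9  83.5] 0.392
-42 37.0 [459.9  82.9] 0.392
-34 38.0 [451.9  81.9] 0.168
-26 37.4 [444.   81.3] 0.171
-18 38.1 [435.9  81.3] 0.392
-10 38.7 [427.9  81. ] 0.392
-2 40.0 [420.   79.7] 0.392
6 39.1 [412.   79.7] 0.392
14 39.6 [404.   79.3] 0.392
22 40.4 [396.   78.7] 0.392
30 42.6 [388.   77.7] 0.392
38 41.8 [380.   77.6] 0.392
46 42.3 [372.   76.9] 0.392
54 31.9 [364.6  71. ] 0.392
62 16.3 [357.4  62.2] 0.198
70 1.0 [350.2  53.9] 0.196
```

View pics/i.png

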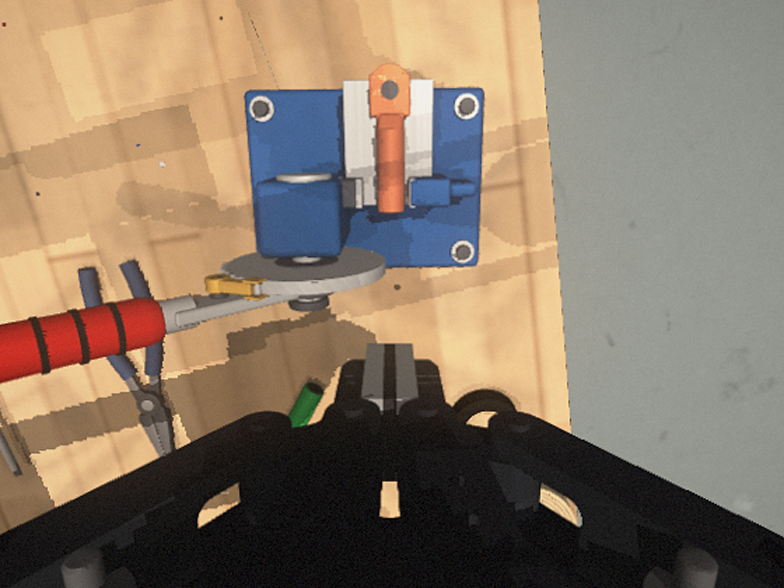

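The picture shows the lug lying in the jaws: barrel end at (392,212) just past the jaws, hole at (388,90), palm on the rest. By measurement its open end is at crimper y ≈ -13 and the barrel at x ≈ 19, as wanted. Next, over the red grip with fingers shut.

Request:
apply_moves(series=[{"tx": -5.4, "ty": -37, "tz": 0, "wx": 0, "wy": 0, "wz": 0, "grip": 0}, {"tx": -5.4, "ty": -37, "tz": 0, "wx": 0, "wy": 0, "wz": 0, "grip": 0}, {"tx": -5.4, "ty": -37, "tz": 0, "wx": 0, "wy": 0, "wz": 0, "grip": 0}, {"tx": -5.4, "ty": -37, "tz": 0, "wx": 0, "wy": 0, "wz": 0, "grip": 0}, {"tx": 0, "ty": 0, "tz": 0, "wx": 0, "wy": 0, "wz": 0, "grip": 0}])

```text
t: 10.63
eef_pos: [0.4931, 0.1123, 0.2661]
eef_rot: [-0.004, 0.761, 0.649, -0.005]
contact_force: [-1.6, 0.2, -0.4]
finger_gap: -0.0001
grip_force: 0.0
```

Request:
apply_moves(series=[{"tx": 0, "ty": 0, "tz": 20, "wx": 0, "wy": 0, "wz": 0, "grip": 0}, {"tx": 0, "ty": 0, "tz": 18, "wx": 0, "wy": 0, "wz": 0, "grip": 0}, {"tx": 0, "ty": 0, "tz": 0, "wx": 0, "wy": 0, "wz": 0, "grip": 0}, {"tx": 0, "ty": 0, "tz": 0, "wx": 0, "wy": 0, "wz": 0, "grip": 0}, {"tx": 0, "ty": 0, "tz": 0, "wx": 0, "wy": 0, "wz": 0, "grip": 0}])

```text
t: 11.05
eef_pos: [0.5036, 0.1121, 0.2305]
eef_rot: [-0.0, 0.761, 0.649, -0.0]
contact_force: [0.5, 0.4, 0.1]
finger_gap: -0.0001
grip_force: 0.0
```

Run:
```python
from lug import *
import pickle
w=snap("wrist");save(w,"pics/j.png",None,1.4);pickle.dump(w,open("g4.pkl","wb"))
s=arm.state();print(s["t"],s["eef_pos"],s["eef_rot"],s["finger_gap"],s["contact_force"])
```

```text
11.1 [0.50393113 0.11208098 0.23092171] [2.25669770e-04 7.61120920e-01 6.48609816e-01 4.48731547e-04] 0.00013160545313812928 [ 1.02674438 -0.09843508  0.70188572]
```

View pics/j.png

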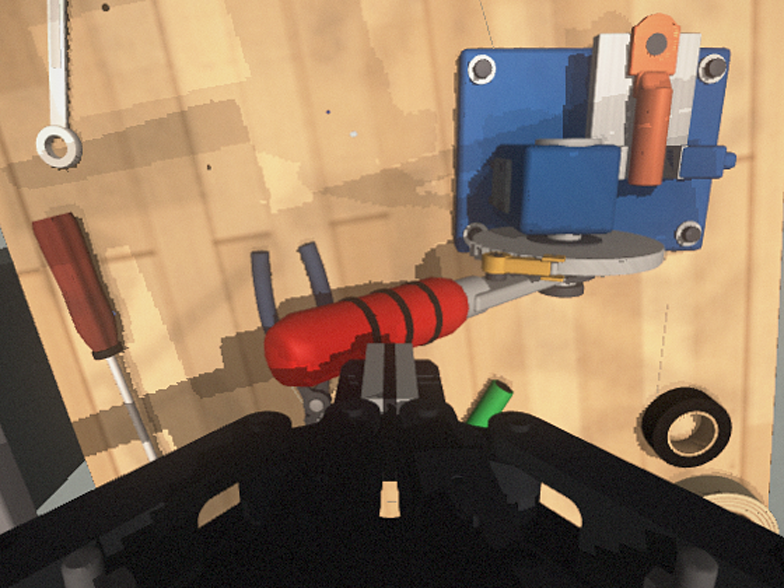

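The fingers (390,370) hover over the red grip (265–465, 280–385), whose axis looks a little on the crimper's side. Checking the grip's line with depth.

Run:
```python
from lug import *
import pickle
w=pickle.load(open("g4.pkl","rb"));C=cloud(w)*1000
hsv=cv2.cvtColor(w["color"],cv2.COLOR_RGB2HSV);H,S,V=[hsv[:,:,i].astype(int) for i in range(3)]
m=((H<8)|(H>172))&(S>150)&(V>60);m[:190]=0;m[290:]=0;m[:,:180]=0;m[:,345:]=0
y=np.radians(-9.1);ex=np.array([np.cos(y),np.sin(y)]);ey=np.array([-ex[1],ex[0]])
P=C[m];O=np.array([639.4,147.2]);c=np.c_[(P[:,:2]-O)@np.c_[ex,ey],P[:,2]]
c=c[(c[:,2]>120)&(c[:,2]<225)]
for a in range(-175,-95,10):
    k=c[(c[:,0]>=a)&(c[:,0]<a+10)]
    if len(k)>30:
        # circle fit in y,z
        t=k[k[:,2]>np.percentile(k[:,2],90)]
        print(a+5,len(k),"y range",np.percentile(k[:,1],[1,99]).round(1),"ztop",t.mean(0).round(1))
s=np.array([503.9,112.1]);print("TCP crimper",(s-O)@np.c_[ex,ey])
```

```text
-170 323 y range [-66.  -46.5] ztop [-165.5  -56.4  202.1]
-160 1129 y range [-66.8 -44.3] ztop [-158.9  -56.3  206.1]
-150 1256 y range [-66.9 -44.3] ztop [-153.5  -56.2  203.9]
-140 801 y range [-60.9 -44.5] ztop [-142.9  -54.2  202.2]
-130 605 y range [-59.7 -44.3] ztop [-131.8  -53.8  186. ]
-120 633 y range [-66.7 -44.1] ztop [-123.9  -56.2  177.4]
-110 569 y range [-66.8 -43.8] ztop [-113.9  -56.5  168.5]
-100 381 y range [-66.  -45.2] ztop [-104.3  -56.3  160.2]
TCP crimper [-128.24322265  -56.08864273]
```

The grip axis is at crimper y -56 and the TCP at -56.1, so it is centred. Approach, then press along the arc in 3 mm steps watching the force.

Request:
apply_moves(series=[{"tx": 0, "ty": 0, "tz": 10, "wx": 0, "wy": 0, "wz": 0, "grip": 0}, {"tx": 0, "ty": 0, "tz": 5, "wx": 0, "wy": 0, "wz": 0, "grip": 0}, {"tx": 0, "ty": 0, "tz": 0, "wx": 0, "wy": 0, "wz": 0, "grip": 0}, {"tx": 0, "ty": 0, "tz": 0, "wx": 0, "wy": 0, "wz": 0, "grip": 0}])

```text
t: 11.43
eef_pos: [0.5026, 0.1115, 0.2148]
eef_rot: [-0.0, 0.761, 0.648, -0.001]
contact_force: [-0.0, -0.1, -0.2]
finger_gap: -0.0002
grip_force: 0.0
```

Request:
apply_moves(series=[{"tx": 0, "ty": 0, "tz": 3, "wx": 0, "wy": 0, "wz": 0, "grip": 0}, {"tx": 0, "ty": 0, "tz": 0, "wx": 0, "wy": 0, "wz": 0, "grip": 0}, {"tx": 0, "ty": 0, "tz": 0, "wx": 0, "wy": 0, "wz": 0, "grip": 0}])

```text
t: 11.68
eef_pos: [0.503, 0.1115, 0.2123]
eef_rot: [-0.0, 0.761, 0.648, -0.0]
contact_force: [-0.3, -0.7, -0.6]
finger_gap: 0.0004
grip_force: 0.0
```

Request:
apply_moves(series=[{"tx": 0, "ty": 0, "tz": 3, "wx": 0, "wy": 0, "wz": 0, "grip": 0}, {"tx": 0, "ty": 0, "tz": 0, "wx": 0, "wy": 0, "wz": 0, "grip": 0}, {"tx": 0, "ty": 0, "tz": 0, "wx": 0, "wy": 0, "wz": 0, "grip": 0}])

```text
t: 11.93
eef_pos: [0.5029, 0.1116, 0.2092]
eef_rot: [-0.0, 0.761, 0.648, -0.0]
contact_force: [-0.2, 0.1, 0.1]
finger_gap: -0.0
grip_force: 0.0
```

Request:
apply_moves(series=[{"tx": 0, "ty": 0, "tz": 3, "wx": 0, "wy": 0, "wz": 0, "grip": 0}, {"tx": 0, "ty": 0, "tz": 0, "wx": 0, "wy": 0, "wz": 0, "grip": 0}, {"tx": 0, "ty": 0, "tz": 0, "wx": 0, "wy": 0, "wz": 0, "grip": 0}])

```text
t: 12.18
eef_pos: [0.504, 0.1116, 0.2068]
eef_rot: [0.001, 0.761, 0.648, 0.001]
contact_force: [2.2, -0.0, 2.7]
finger_gap: -0.0002
grip_force: 1.4
```

Request:
apply_moves(series=[{"tx": 0, "ty": -1.5, "tz": 2.5, "wx": 0, "wy": 0, "wz": 0, "grip": 0}, {"tx": 0, "ty": 0, "tz": 0, "wx": 0, "wy": 0, "wz": 0, "grip": 0}, {"tx": 0, "ty": 0, "tz": 0, "wx": 0, "wy": 0, "wz": 0, "grip": 0}])

```text
t: 12.43
eef_pos: [0.5031, 0.1119, 0.2049]
eef_rot: [0.001, 0.761, 0.648, 0.002]
contact_force: [0.4, -0.7, 6.2]
finger_gap: -0.0001
grip_force: 2.9
```

Request:
apply_moves(series=[{"tx": 0, "ty": -2, "tz": 2.2, "wx": 0, "wy": 0, "wz": 0, "grip": 0}, {"tx": 0, "ty": 0, "tz": 0, "wx": 0, "wy": 0, "wz": 0, "grip": 0}, {"tx": 0, "ty": 0, "tz": 0, "wx": 0, "wy": 0, "wz": 0, "grip": 0}])

```text
t: 12.68
eef_pos: [0.5013, 0.1122, 0.2029]
eef_rot: [0.001, 0.761, 0.648, 0.002]
contact_force: [1.3, -0.4, 6.9]
finger_gap: -0.0001
grip_force: 3.1
```

Request:
apply_moves(series=[{"tx": 0, "ty": -2, "tz": 2.2, "wx": 0, "wy": 0, "wz": 0, "grip": 0}, {"tx": 0, "ty": 0, "tz": 0, "wx": 0, "wy": 0, "wz": 0, "grip": 0}, {"tx": 0, "ty": 0, "tz": 0, "wx": 0, "wy": 0, "wz": 0, "grip": 0}])

```text
t: 12.93
eef_pos: [0.4993, 0.1126, 0.2007]
eef_rot: [0.001, 0.761, 0.648, 0.002]
contact_force: [1.6, -0.3, 6.2]
finger_gap: 0.0002
grip_force: 3.2
```

Request:
apply_moves(series=[{"tx": 0, "ty": -2, "tz": 2.2, "wx": 0, "wy": 0, "wz": 0, "grip": 0}, {"tx": 0, "ty": 0, "tz": 0, "wx": 0, "wy": 0, "wz": 0, "grip": 0}, {"tx": 0, "ty": 0, "tz": 0, "wx": 0, "wy": 0, "wz": 0, "grip": 0}])

```text
t: 13.18
eef_pos: [0.4974, 0.1129, 0.1985]
eef_rot: [0.001, 0.761, 0.648, 0.002]
contact_force: [2.0, 0.3, 6.8]
finger_gap: 0.0002
grip_force: 3.3
```

Request:
apply_moves(series=[{"tx": 0, "ty": -2, "tz": 2.2, "wx": 0, "wy": 0, "wz": 0, "grip": 0}, {"tx": 0, "ty": 0, "tz": 0, "wx": 0, "wy": 0, "wz": 0, "grip": 0}, {"tx": 0, "ty": 0, "tz": 0, "wx": 0, "wy": 0, "wz": 0, "grip": 0}])

```text
t: 13.43
eef_pos: [0.4956, 0.1131, 0.1965]
eef_rot: [0.002, 0.761, 0.648, 0.002]
contact_force: [2.2, -1.3, 7.7]
finger_gap: -0.0001
grip_force: 3.7
```

Request:
apply_moves(series=[{"tx": 0, "ty": -2, "tz": 2.2, "wx": 0, "wy": 0, "wz": 0, "grip": 0}, {"tx": 0, "ty": 0, "tz": 0, "wx": 0, "wy": 0, "wz": 0, "grip": 0}, {"tx": 0, "ty": 0, "tz": 0, "wx": 0, "wy": 0, "wz": 0, "grip": 0}])

```text
t: 13.68
eef_pos: [0.4942, 0.1134, 0.1949]
eef_rot: [0.002, 0.761, 0.648, 0.002]
contact_force: [1.3, -1.3, 11.0]
finger_gap: -0.0002
grip_force: 4.8
```

Request:
apply_moves(series=[{"tx": 0, "ty": -1.7, "tz": 2.4, "wx": 0, "wy": 0, "wz": 0, "grip": 0}, {"tx": 0, "ty": 0, "tz": 0, "wx": 0, "wy": 0, "wz": 0, "grip": 0}, {"tx": 0, "ty": 0, "tz": 0, "wx": 0, "wy": 0, "wz": 0, "grip": 0}])

```text
t: 13.93
eef_pos: [0.4925, 0.1136, 0.1927]
eef_rot: [0.002, 0.761, 0.648, 0.002]
contact_force: [0.4, -1.2, 11.9]
finger_gap: 0.0001
grip_force: 5.2
```

Request:
apply_moves(series=[{"tx": 0, "ty": -1.7, "tz": 2.4, "wx": 0, "wy": 0, "wz": 0, "grip": 0}, {"tx": 0, "ty": 0, "tz": 0, "wx": 0, "wy": 0, "wz": 0, "grip": 0}, {"tx": 0, "ty": 0, "tz": 0, "wx": 0, "wy": 0, "wz": 0, "grip": 0}])

```text
t: 14.18
eef_pos: [0.4901, 0.114, 0.1895]
eef_rot: [0.001, 0.761, 0.648, 0.002]
contact_force: [1.5, -0.6, 6.3]
finger_gap: 0.0002
grip_force: 3.3
```

Request:
apply_moves(series=[{"tx": 0, "ty": -1.7, "tz": 2.4, "wx": 0, "wy": 0, "wz": 0, "grip": 0}, {"tx": 0, "ty": 0, "tz": 0, "wx": 0, "wy": 0, "wz": 0, "grip": 0}, {"tx": 0, "ty": 0, "tz": 0, "wx": 0, "wy": 0, "wz": 0, "grip": 0}])

```text
t: 14.43
eef_pos: [0.4878, 0.1144, 0.1865]
eef_rot: [0.001, 0.761, 0.648, 0.001]
contact_force: [1.6, 0.2, 5.8]
finger_gap: -0.0001
grip_force: 2.7
```

Request:
apply_moves(series=[{"tx": 0, "ty": -1.6, "tz": 2.5, "wx": 0, "wy": 0, "wz": 0, "grip": 0}, {"tx": 0, "ty": 0, "tz": 0, "wx": 0, "wy": 0, "wz": 0, "grip": 0}, {"tx": 0, "ty": 0, "tz": 0, "wx": 0, "wy": 0, "wz": 0, "grip": 0}])

```text
t: 14.68
eef_pos: [0.486, 0.1147, 0.1838]
eef_rot: [0.001, 0.761, 0.648, 0.001]
contact_force: [2.0, -0.0, 5.2]
finger_gap: -0.0001
grip_force: 2.6
```

Request:
apply_moves(series=[{"tx": 0, "ty": -1.6, "tz": 2.5, "wx": 0, "wy": 0, "wz": 0, "grip": 0}, {"tx": 0, "ty": 0, "tz": 0, "wx": 0, "wy": 0, "wz": 0, "grip": 0}, {"tx": 0, "ty": 0, "tz": 0, "wx": 0, "wy": 0, "wz": 0, "grip": 0}])

```text
t: 14.93
eef_pos: [0.4844, 0.1149, 0.1815]
eef_rot: [0.001, 0.761, 0.648, 0.001]
contact_force: [0.8, -0.2, 6.5]
finger_gap: 0.0001
grip_force: 3.1
```

Request:
apply_moves(series=[{"tx": 0, "ty": -1.6, "tz": 2.5, "wx": 0, "wy": 0, "wz": 0, "grip": 0}, {"tx": 0, "ty": 0, "tz": 0, "wx": 0, "wy": 0, "wz": 0, "grip": 0}, {"tx": 0, "ty": 0, "tz": 0, "wx": 0, "wy": 0, "wz": 0, "grip": 0}])

```text
t: 15.18
eef_pos: [0.483, 0.1151, 0.1792]
eef_rot: [0.001, 0.761, 0.648, 0.001]
contact_force: [0.7, 0.2, 7.9]
finger_gap: -0.0004
grip_force: 4.0
```

Request:
apply_moves(series=[{"tx": 0, "ty": -1.5, "tz": 2.6, "wx": 0, "wy": 0, "wz": 0, "grip": 0}, {"tx": 0, "ty": 0, "tz": 0, "wx": 0, "wy": 0, "wz": 0, "grip": 0}, {"tx": 0, "ty": 0, "tz": 0, "wx": 0, "wy": 0, "wz": 0, "grip": 0}])

```text
t: 15.43
eef_pos: [0.4818, 0.1154, 0.1769]
eef_rot: [0.001, 0.761, 0.648, 0.001]
contact_force: [0.9, -0.8, 10.1]
finger_gap: -0.0001
grip_force: 4.5
```

Request:
apply_moves(series=[{"tx": 0, "ty": -1.5, "tz": 2.6, "wx": 0, "wy": 0, "wz": 0, "grip": 0}, {"tx": 0, "ty": 0, "tz": 0, "wx": 0, "wy": 0, "wz": 0, "grip": 0}, {"tx": 0, "ty": 0, "tz": 0, "wx": 0, "wy": 0, "wz": 0, "grip": 0}])

```text
t: 15.68
eef_pos: [0.4804, 0.1156, 0.1746]
eef_rot: [0.001, 0.761, 0.648, 0.002]
contact_force: [-0.1, -0.8, 13.1]
finger_gap: 0.0002
grip_force: 5.4
```

```bash
python3 -c "
from h import *
import pickle
w=snap('wrist');pickle.dump(w,open('g5.pkl','wb'));save(w,'pics/k.png',(300,130,500,230),4)
print(arm.state()['eef_pos'])"
```

```text
[0.48042132 0.11558457 0.17462502]
```

First click near TCP z 0.191. The second tooth is nearly reached.

Request:
apply_moves(series=[{"tx": 0, "ty": -1.4, "tz": 2.6, "wx": 0, "wy": 0, "wz": 0, "grip": 0}, {"tx": 0, "ty": 0, "tz": 0, "wx": 0, "wy": 0, "wz": 0, "grip": 0}, {"tx": 0, "ty": 0, "tz": 0, "wx": 0, "wy": 0, "wz": 0, "grip": 0}])

```text
t: 15.98
eef_pos: [0.4787, 0.1158, 0.1718]
eef_rot: [0.001, 0.761, 0.648, 0.001]
contact_force: [-0.9, -0.4, 11.2]
finger_gap: 0.0001
grip_force: 4.7
```

Request:
apply_moves(series=[{"tx": 0, "ty": -1.4, "tz": 2.6, "wx": 0, "wy": 0, "wz": 0, "grip": 0}, {"tx": 0, "ty": 0, "tz": 0, "wx": 0, "wy": 0, "wz": 0, "grip": 0}, {"tx": 0, "ty": 0, "tz": 0, "wx": 0, "wy": 0, "wz": 0, "grip": 0}])

```text
t: 16.23
eef_pos: [0.4771, 0.1161, 0.1685]
eef_rot: [0.001, 0.761, 0.648, 0.001]
contact_force: [0.8, 0.1, 5.6]
finger_gap: -0.0001
grip_force: 2.9
```

Request:
apply_moves(series=[{"tx": 0, "ty": -1.3, "tz": 2.7, "wx": 0, "wy": 0, "wz": 0, "grip": 0}, {"tx": 0, "ty": 0, "tz": 0, "wx": 0, "wy": 0, "wz": 0, "grip": 0}, {"tx": 0, "ty": 0, "tz": 0, "wx": 0, "wy": 0, "wz": 0, "grip": 0}])

```text
t: 16.48
eef_pos: [0.4755, 0.1163, 0.1656]
eef_rot: [0.0, 0.761, 0.648, 0.001]
contact_force: [0.4, 0.2, 5.6]
finger_gap: -0.0002
grip_force: 2.6
```

Request:
apply_moves(series=[{"tx": 0, "ty": -1.3, "tz": 2.7, "wx": 0, "wy": 0, "wz": 0, "grip": 0}, {"tx": 0, "ty": 0, "tz": 0, "wx": 0, "wy": 0, "wz": 0, "grip": 0}, {"tx": 0, "ty": 0, "tz": 0, "wx": 0, "wy": 0, "wz": 0, "grip": 0}])

```text
t: 16.73
eef_pos: [0.4742, 0.1165, 0.1629]
eef_rot: [0.0, 0.761, 0.648, 0.001]
contact_force: [0.3, 1.0, 6.4]
finger_gap: -0.0001
grip_force: 2.8
```

Request:
apply_moves(series=[{"tx": 0, "ty": -1.3, "tz": 2.7, "wx": 0, "wy": 0, "wz": 0, "grip": 0}, {"tx": 0, "ty": 0, "tz": 0, "wx": 0, "wy": 0, "wz": 0, "grip": 0}, {"tx": 0, "ty": 0, "tz": 0, "wx": 0, "wy": 0, "wz": 0, "grip": 0}])

```text
t: 16.98
eef_pos: [0.4731, 0.1167, 0.1604]
eef_rot: [0.0, 0.761, 0.648, 0.001]
contact_force: [0.7, 0.7, 7.6]
finger_gap: 0.0
grip_force: 3.5
```

Request:
apply_moves(series=[{"tx": 0, "ty": -1.2, "tz": 2.7, "wx": 0, "wy": 0, "wz": 0, "grip": 0}, {"tx": 0, "ty": 0, "tz": 0, "wx": 0, "wy": 0, "wz": 0, "grip": 0}, {"tx": 0, "ty": 0, "tz": 0, "wx": 0, "wy": 0, "wz": 0, "grip": 0}])

```text
t: 17.23
eef_pos: [0.472, 0.1169, 0.1579]
eef_rot: [0.001, 0.761, 0.648, 0.001]
contact_force: [0.3, -1.4, 9.3]
finger_gap: -0.0
grip_force: 4.4
```

Second click near z 0.171. The third is expected around z 0.150, so smaller steps now.

Request:
apply_moves(series=[{"tx": 0, "ty": -1.2, "tz": 2.7, "wx": 0, "wy": 0, "wz": 0, "grip": 0}, {"tx": 0, "ty": 0, "tz": 0, "wx": 0, "wy": 0, "wz": 0, "grip": 0}, {"tx": 0, "ty": 0, "tz": 0, "wx": 0, "wy": 0, "wz": 0, "grip": 0}])

```text
t: 17.48
eef_pos: [0.471, 0.1171, 0.1555]
eef_rot: [0.001, 0.761, 0.648, 0.001]
contact_force: [-0.8, -0.1, 11.0]
finger_gap: 0.0
grip_force: 5.2
```

Request:
apply_moves(series=[{"tx": 0, "ty": -1, "tz": 2.4, "wx": 0, "wy": 0, "wz": 0, "grip": 0}, {"tx": 0, "ty": 0, "tz": 0, "wx": 0, "wy": 0, "wz": 0, "grip": 0}, {"tx": 0, "ty": 0, "tz": 0, "wx": 0, "wy": 0, "wz": 0, "grip": 0}])

```text
t: 17.73
eef_pos: [0.4701, 0.1172, 0.1533]
eef_rot: [0.001, 0.761, 0.648, 0.001]
contact_force: [-0.7, -0.3, 13.3]
finger_gap: -0.0002
grip_force: 5.7
```

Request:
apply_moves(series=[{"tx": 0, "ty": -0.8, "tz": 2, "wx": 0, "wy": 0, "wz": 0, "grip": 0}, {"tx": 0, "ty": 0, "tz": 0, "wx": 0, "wy": 0, "wz": 0, "grip": 0}, {"tx": 0, "ty": 0, "tz": 0, "wx": 0, "wy": 0, "wz": 0, "grip": 0}])

```text
t: 17.98
eef_pos: [0.4692, 0.1174, 0.1512]
eef_rot: [0.001, 0.761, 0.648, 0.001]
contact_force: [-0.5, -1.2, 11.0]
finger_gap: 0.0002
grip_force: 5.3
```

Request:
apply_moves(series=[{"tx": 0, "ty": -0.8, "tz": 2, "wx": 0, "wy": 0, "wz": 0, "grip": 0}, {"tx": 0, "ty": 0, "tz": 0, "wx": 0, "wy": 0, "wz": 0, "grip": 0}, {"tx": 0, "ty": 0, "tz": 0, "wx": 0, "wy": 0, "wz": 0, "grip": 0}])

```text
t: 18.23
eef_pos: [0.4682, 0.1175, 0.1487]
eef_rot: [0.001, 0.761, 0.648, 0.001]
contact_force: [0.4, 0.0, 7.2]
finger_gap: 0.0
grip_force: 3.6
```

Third click under way (13.3 → 7.2 N). A little further, to seat in the valley's bottom, as after the earlier clicks.

Request:
apply_moves(series=[{"tx": 0, "ty": -0.8, "tz": 2, "wx": 0, "wy": 0, "wz": 0, "grip": 0}, {"tx": 0, "ty": 0, "tz": 0, "wx": 0, "wy": 0, "wz": 0, "grip": 0}, {"tx": 0, "ty": 0, "tz": 0, "wx": 0, "wy": 0, "wz": 0, "grip": 0}])

```text
t: 18.48
eef_pos: [0.4674, 0.1176, 0.1466]
eef_rot: [0.001, 0.761, 0.648, 0.001]
contact_force: [1.0, -0.9, 6.8]
finger_gap: -0.0005
grip_force: 3.4
```

Request:
apply_moves(series=[{"tx": 0, "ty": -0.7, "tz": 2, "wx": 0, "wy": 0, "wz": 0, "grip": 0}, {"tx": 0, "ty": 0, "tz": 0, "wx": 0, "wy": 0, "wz": 0, "grip": 0}, {"tx": 0, "ty": 0, "tz": 0, "wx": 0, "wy": 0, "wz": 0, "grip": 0}, {"tx": 0, "ty": 0, "tz": 0, "wx": 0, "wy": 0, "wz": 0, "grip": 0}, {"tx": 0, "ty": 0, "tz": 0, "wx": 0, "wy": 0, "wz": 0, "grip": 0}])

```text
t: 18.9
eef_pos: [0.4667, 0.1177, 0.1446]
eef_rot: [0.001, 0.761, 0.648, 0.001]
contact_force: [-0.0, -0.7, 7.6]
finger_gap: -0.0001
grip_force: 3.4
```

```bash
python3 -c "
from lug import *
w=snap('wrist');save(w,'pics/l.png',(260,0,560,260),2.3)
s=arm.state();print(s['t'],s['eef_pos'],s['contact_force'])"
```

```text
18.95 [0.46671937 0.11771215 0.14458339] [ 0.81305331 -0.41829742  7.09795878]
```

View pics/l.png

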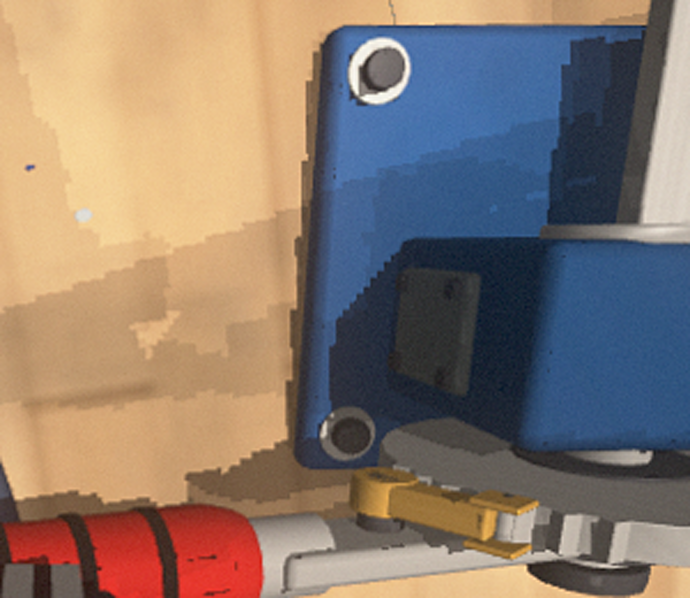

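The picture shows the lever held down, the pawl roller (515,520) on the disc's rim just past a tooth. The lug is out of this frame, so a quick numeric check of it from the top camera before handing in.

```bash
python3 -c "
from h import *
a=snap('top');hsv=cv2.cvtColor(a['color'],cv2.COLOR_RGB2HSV);H,S=hsv[:,:,0].astype(int),hsv[:,:,1]
m=((H<14)|(H>172))&(S>110);m[:150]=0;m[200:]=0;m[:,:185]=0;m[:,250:]=0
ys,xs=np.where(m);C=cloud(a)[ys,xs];P=onz(a,np.c_[xs,ys],.055)[:,:2]*1000
print(len(xs),cv2.minAreaRect(P.astype(np.float32)),np.percentile(C[:,2],[5,50,95]))
y=np.radians(-9.1);ex=np.array([np.cos(y),np.sin(y)]);ey=np.array([-ex[1],ex[0]])
c=(P-[639.4,147.2])@np.c_[ex,ey];print(c.min(0),c.max(0),np.median(c,0))
s=arm.state();print(s['t'],s['contact_force'])"
```

```text
130 ((662.9502563476562, 166.42575073242188), (66.101806640625, 19.23035430908203), 88.42263793945312) [0.04870798 0.05924657 0.06333735]
[  6.5004415  -11.28429182] [28.20608367 56.71745197] [18.68948667 22.43539667]
19.0 [ 0.85500908 -0.08560221  7.29815217]
```

```bash
python3 -c "
from h import *
y=np.radians(-9.1);ex=np.array([np.cos(y),np.sin(y)]);ey=np.array([-ex[1],ex[0]])
a=snap('top');hsv=cv2.cvtColor(a['color'],cv2.COLOR_RGB2HSV).astype(int);H,S=hsv[:,:,0],hsv[:,:,1]
m=((H<16)|(H>170))&(S>60);m[:150]=0;m[195:]=0;m[:,:185]=0;m[:,240:]=0
k,l,st,ce=cv2.connectedComponentsWithStats(m.astype(np.uint8));l0=1+st[1:,4].argmax()
ys,xs=np.where(l==l0);print(st[l0])
c=(onz(a,np.c_[xs,ys],.055)[:,:2]*1000-[639.4,147.2])@np.c_[ex,ey]
for q in range(-16,88,8):
  k=c[(c[:,1]>=q)&(c[:,1]<q+8)]
  if len(k):print(q+4,k[:,0].min().round(1),k[:,0].max().round(1),k[:,0].mean().round(1),len(k))
"
```

```text
[197 171  30  11 182]
-12 12.1 28.7 20.0 13
-4 13.3 28.2 20.9 18
4 12.9 26.8 20.3 16
12 10.5 28.0 19.8 20
20 9.5 26.6 18.4 20
28 10.3 25.2 17.9 18
36 9.8 26.4 18.4 18
44 7.5 25.5 16.9 20
52 3.8 28.5 16.0 26
60 8.7 28.0 21.3 11
68 12.6 21.2 16.9 2
```

```bash
python3 -c "
from rig import arm
print(arm.state()['contact_force'],arm.hand_in())"
```

```text
the job is handed in; nothing more can be done
[1.53674563 0.57143507 6.96249082] None
```

The job is handed in: the copper lug lies across the crimper's jaws and was let go before pressing, and the lever is held down after three clicks felt in the force (top camera puts the barrel about 20–21 mm in crimper x between the jaws, die at 21; palm end looks up to ~4 degrees off by coarse pixels); I viewed 11 pictures, one over the limit of 10.

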